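Pack a second plate over a separator and lock the stack

TASK

Take the separator sheet from the sloping rack and lay it flat, centred and square, on the plate that is already in the packing cradle; then set the other full-length plate centred and square on top of the sheet, lowering both into place rather than dropping them. Finally push the flanged sleeve fully down onto the cradle's spigot so that its flange covers the end of the stack, and leave everything else on the bench where it is.

Things in the scene. Friction and masses are not known exactly. Their poses are not given: they have to be found in the camera images.
- cradle: Fixed grey packing cradle: base board 215 x 90 x 12 mm with a plate nest and, beyond the nest's +x end, an upright steel spigot. Origin on the bench under the nest's centre; x runs along the nest to the spigot (board spans x -85 to +130 mm, y +-45 mm), z up. Low steel stops and lugs rise 8 mm above the board, within y +-34.5 mm; the long sides are otherwise open.
- seat (a point): Centre of the nest on the board's top face, 12 mm above the bench. A full stack on it is plate 18 mm + sheet 6 mm + plate 18 mm; axes as the cradle's.
- shoulder (a point): Centre of the spigot's shoulder, 96 mm along the cradle's x from the nest centre, 55 mm above the bench (1 mm above a finished stack). Below it a boss of 26 mm diameter; above it the spigot, 18 mm diameter, 32 mm tall, its top 5 mm tapered to 12 mm. The sleeve is home when its flange rests on this shoulder.
- lower_plate: Loose aluminium plate already lying in the nest, 130 x 52 x 18 mm (x, y, z), same as plate. Origin at the centre of its underside. About 0.33 kg.
- rack: Fixed blue sloping rack. Its deck, 40 mm wide (narrower than the sheet), rises towards its own +x at 0.6 rad (34 degrees) from horizontal; a low ledge at its lower (-x) end stops the sheet. Base 150 x 100 mm. Origin on the bench under its middle; the deck's top face is 85 mm above the bench over the origin.
- sheet: Loose stiff brown fibreboard separator sheet, 140 x 60 x 6 mm (x, y, z), lying on the rack's deck, pitched with it (its +x end is the upper end), with 10 mm overhanging the deck on each long side, open below for fingertips. Origin at the centre of its underside, z normal to the sheet. About 50 g.
- plate: Loose aluminium plate to be stacked, 130 x 52 x 18 mm (x, y, z), with four small dark holes near its corners and one larger at its centre (marks only), lying flat on the bench at either of two places. Origin at the centre of its underside. About 0.33 kg.
- sleeve: Loose black plastic flanged sleeve standing on its flange: flange 84 mm diameter and 8 mm thick at the bottom, tube 34 mm outside diameter above it, 60 mm tall overall, through bore 21 mm. Origin at the centre of its underside, z up along its axis. About 0.11 kg.
- short_plate: Bystander: shorter aluminium plate, 85 x 52 x 18 mm, with two holes; it lies on the bench at the other of the two places. Origin at the centre of its underside.
- screwdriver: Bystander: screwdriver lying on the bench, origin near its middle.
- wrench: Bystander: wrench lying on the bench, origin near its middle.
- jar: Bystander: clear jar of 64 mm diameter, 85 mm tall; origin at the centre of its underside.
- tape: Bystander: roll of paper tape, 100 mm diameter, 45 mm tall, lying flat; origin at the centre of its underside.
Things that resemble listed ones, but are neither listed nor needed, are in the scene too. Leave any orange look-alike of the plate alone.

How it is judged:
By the outcome, as a careful person would: the job done as asked, in the order asked, and still so for the second after the job is handed in, with the robot touching nothing.
It also fails if it takes over 69 s, if anything falls off the work surface, if the arm or the gripper's body presses on something with over 40 N, if the wrist force passes 120 N, or if a joint passes its speed limit or range.

ROBOT

A 6-joint arm with a two-finger parallel gripper is mounted at the origin on the work surface. World frame = base frame: x ahead of the robot, y to its left, z up, the work surface at z = 0. Lengths are in m, angles in degrees, forces in N, time in s.
With the tool pointing down it reaches from about 0.3 to 0.875 m from the base axis. Payload 4.2 kg.
Tool frame: the origin (TCP) lies on the front face of the gripper's body, between the roots of the fingers; the fingertips stand env.tip_reach ahead of it and the grasp point (between the pads) lies 54 mm ahead of it (env.tip_reach is the distance from the TCP to the fingertips, in m); z points along the fingers, y is the line along which they close (so a half turn about z gives the same grasp; the last joint's range is limited). The gripper opens to 85 mm and grips with 20 to 120 N. Pads are 22 mm wide; open, the fingers measure 114 mm over their backs; the gripper's body (76 mm by 85 mm) begins 54 mm behind the grasp point. The pads swing forward as they close: fully open they stand 13 mm farther back than shut.
Start: joints at [75.688, 18.312, 89.639, -0, 72.044, -1.146], TCP at [0.131, 0.56, 0.304] pointing down, gripper open.
Joint ranges: [-177.97, 177.97], [-48.28, 115.42], [12.27, 149.76], [-77.06, 257.06], [2.81, 150.46], [-146.56, 146.56]. Speed limits (degrees/s): [147.25, 147.25, 180, 180, 180, 180].

INTERFACE

Orientations are given as a 3x3 rotation matrix whose columns are the frame's x, y, z axes.
In Python, from station import env, cams gives the robot as it stands.
- The arm moves only by the tool move_arm, never from a script. Its argument "commands" is a list of rows, each a list of 2 entries, a list of its own where there are three numbers: the shift along the world's x, y, z as a fraction of full scale, then the turn, a rotation vector about the world's x, y, z as a fraction of full scale. In form: [[[x, y, z], [ax, ay, az]], ...]. A call has 1 to 12 rows; each row is the pose to reach, as a shift and turn from the pose commanded when the call began; what a row does not reach only later rows make up. Full scale, the value 1, is 0.3 m for a shift and 90 degrees for a turn. A row lasts 1/12 s, in which the tool goes at most 41.7 mm and 7.16 degrees, less where a joint would pass 70% of its speed; a pose out of reach is approached as far as the arm can. A call with a number of a shift or a turn outside -1 to 1 is refused whole. A call with a gripper value outside its range is refused whole. "fingers" is the closure, from 0 (fully open) to 1 (shut), set as the call begins (left out, the last holds). The fingers move at their own pace and stop on an object; "force" is the grip in N (left out, the last holds). Time passes only in rows, so rows that repeat a pose let the fingers close. It gives the time, the measured TCP pose, the force, the opening and the grip force at its end, in the units of the state.
- env.state(): the state, without advancing time (a new reading comes with each control period).
- cams.read_camera(name): name is "side" or "top"; returns a dict with "color" (420x560x3 uint8, red, green, blue), "camera_matrix" (3x3 intrinsics, pixels), "world_from_camera" (4x4, takes a point from camera to world coordinates). Camera axes: x right, y down, z forward; pixel columns grow to the right and rows downward; lengths in m; the calibration is good to about 2 mm. A picture is of the moment at which its call begins. There is no depth.
- env.hand_in(): hands the job in; it is judged then, once.
The state is a dict: "t": time; "joint_pos": joint angles; "qd": joint speeds; "joint_efforts": joint torques, N m; "ee_pos": TCP position; "tcp_rot": TCP orientation; "contact_force": force on the tool from outside, world axes, zero at the start; "torque": the same for the moment, N m; "finger_gap": finger opening in m; "grip_force": force on a finger pad.
Only numpy, scipy, OpenCV 4.12 (cv2) and the standard library are available. Lean on these libraries where they do the work, as an engineer would, in place of code of your own. Each camera call takes 0.05 s, during which the arm holds its last target. There are 200 camera calls.

## Working session

There is one attempt and no reset: what is moved stays moved. The work goes in short steps, Python scripts to look and compute and a tool call to move; the robot and the scene stay as the last step left them, time stands still between calls to the robot, and variables do not carry over. Pictures are saved under pics/ and viewed, at most 10 in all, crops included, and the job is handed in when it is done.

Besides the shell and the picture viewer there is one more tool, called after "Request:" in YAML: its name, and indented under it one key for each argument. move_arm: Moves the arm, as the interface text tells. Shift numbers are shares of 0.3 m and turn numbers shares of 90 degrees, none past 1 either way. Its arguments: {"type":"object","properties":{"commands":{"type":"array","items":{"type":"array"}},"fingers":{"type":"number"},"force":{"type":"number"}},"required":["commands"]}

```bash
mkdir -p pics; ls; cat > h.py <<'E'
import numpy as np, cv2
from station import env, cams
def cam(n):
    d=cams.read_camera(n); return d["color"],np.array(d["camera_matrix"]),np.array(d["world_from_camera"])
def ray(K,T,u,v):
    d=T[:3,:3]@np.linalg.solve(K,[u,v,1.]); return T[:3,3],d
def onz(K,T,u,v,z):
    o,d=ray(K,T,u,v); return o+d*(z-o[2])/d[2]
def proj(K,T,p):
    q=T[:3,:3].T@(np.asarray(p)-T[:3,3]); q=K@q; return q[:2]/q[2]
def tri(r1,r2):
    (a,d),(b,e)=r1,r2; s=np.linalg.lstsq(np.c_[d,-e],b-a,rcond=None)[0]
    p,q=a+d*s[0],b+e*s[1]; return (p+q)/2,np.linalg.norm(p-q)
E
python3 - <<'E'
from h import *
for n in("top","side"):
    c,K,T=cam(n); cv2.imwrite(f"pics/{n}0.png",c[:,:,::-1]); print(n,K.tolist(),T.round(3).tolist())
    np.savez(f"pics/{n}0.npz",c=c,K=K,T=T)
print(env.tip_reach,env.state())
E
```

```text
pics
top [[427.09718851865944, 0.0, 286.0993378612293], [0.0, 427.09718851865944, 211.01554697780128], [0.0, 0.0, 1.0]] [[-0.015, -0.993, 0.119, 0.442], [-1.0, 0.014, -0.006, 0.03], [0.004, -0.119, -0.993, 1.241], [0.0, 0.0, 0.0, 1.0]]
side [[512.0334179331802, 0.0, 282.0956429796673], [0.0, 512.0334179331802, 208.827244172904], [0.0, 0.0, 1.0]] [[0.998, -0.026, 0.066, 0.475], [-0.069, -0.517, 0.853, -1.19], [0.012, -0.855, -0.518, 0.832], [0.0, 0.0, 0.0, 1.0]]
0.0726 {'t': 0.1, 'joint_pos': array([ 7.56901434e+01,  1.83468355e+01,  8.96999832e+01,  7.05223857e-04,
        7.20422335e+01, -1.14483758e+00]), 'qd': array([-0.01062684, -0.15383941, -0.25918319,  0.09775713, -0.17395773,
       -0.02072521]), 'joint_efforts': array([ 1.41705514e-03, -4.16404688e+01, -2.34704018e+01, -5.60852834e-05,
        4.88955877e-03, -6.27619556e-07]), 'ee_pos': array([0.13086961, 0.55959228, 0.30317384]), 'tcp_rot': array([[-9.73717262e-01,  2.27759822e-01, -3.95503741e-04],
       [ 2.27760161e-01,  9.73716103e-01, -1.50313601e-03],
       [ 4.27543720e-05, -1.55370947e-03, -9.99998792e-01]]), 'contact_force': array([ 0.49604923,  0.1208271 , -0.31202227]), 'torque': array([-0.05491433,  0.03681809,  0.01439067]), 'grip_force': 0.0, 'finger_gap': 0.08510398911378503}
```

View pics/top0.png

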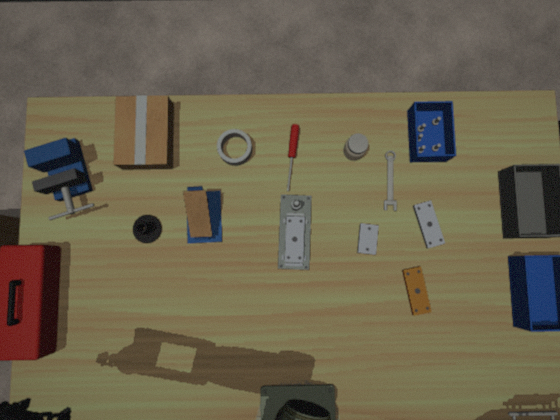

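View pics/side0.png

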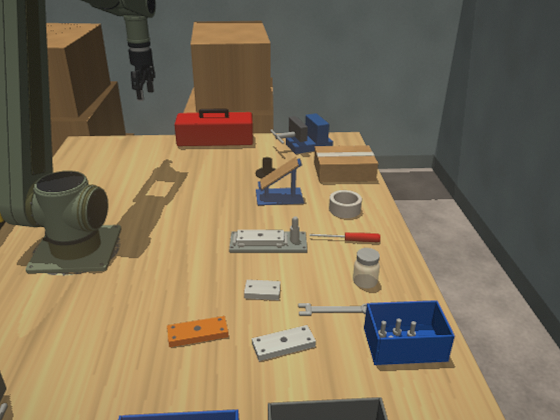

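Side and top agree. Candidates for the plate, as top-view pixels:
- (428,225): long aluminium plate with a centre hole. This is my choice.
- (368,239): short plate.
- (416,290): orange look-alike.
- (295,238): plate already in the nest.

The sheet is at (199,213), the sleeve at (147,228), and the spigot at (297,203). I'll check these in close crops.

```bash
python3 - <<'E'
from h import *
t=np.load("pics/top0.npz")["c"]; s=np.load("pics/side0.npz")["c"]
def crop(c,x,y,w,h,W,H): return cv2.resize(c[y:y+h,x:x+w],(W,H),interpolation=cv2.INTER_CUBIC)
# each 5x/4x
a=np.hstack([crop(t,125,180,104,75,416,300),crop(t,265,185,96,75,384,300)])
b=np.hstack([crop(s,245,150,80,60,400,300),crop(s,225,210,80,60,400,300)])
cv2.imwrite("pics/m1.png",np.vstack([a,b])[:,:,::-1])
a=np.hstack([crop(t,350,195,100,75,400,300),crop(s,240,320,80,60,400,300)])
cv2.imwrite("pics/m2.png",a[:,:,::-1])
E
```

```text
(no output)
```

View pics/m1.png

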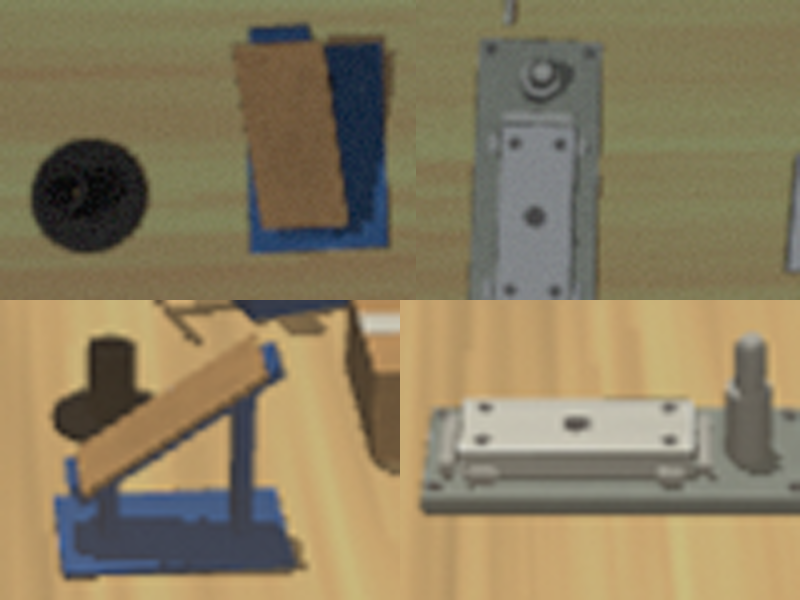

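View pics/m2.png

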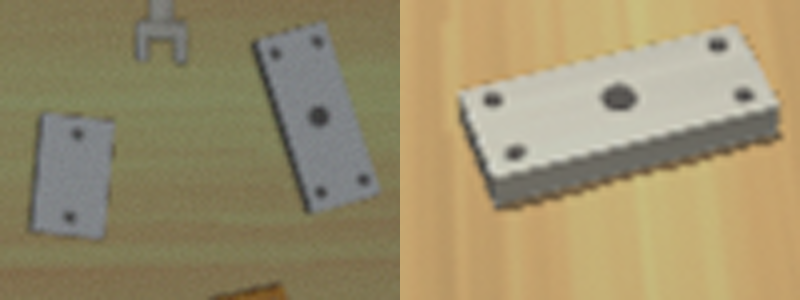

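The crops confirm the choices. The long plate has five holes, centred at top (429.7,224.2) and side (284,339.6). The sheet, cradle with nested plate, spigot (296,203) and sleeve are all clear. Next I refine the holes and corners and triangulate them.

```bash
cat > meas.py <<'E'
from h import *
def avg(n,k=6):
    a=[cam(n) for _ in range(k)]; return np.mean([x[0].astype(float) for x in a],0),a[0][1],a[0][2]
def dark(img,u,v,r=3):
    g=img.mean(2)
    for _ in range(3):
        x0,y0=int(round(u)),int(round(v)); w=g[y0-r:y0+r+1,x0-r:x0+r+1]; w=np.clip(np.percentile(w,65)-w,0,None); w[w<0.25*w.max()]=0
        yy,xx=np.mgrid[-r:r+1,-r:r+1]; u,v=x0+(w*xx).sum()/w.sum(),y0+(w*yy).sum()/w.sum()
    return u,v
def holes(tc,sc,tp,sp):
    P=[];R=[]
    for a,b in zip(tp,sp):
        p,e=tri(ray(tc[1],tc[2],*dark(tc[0],*a)),ray(sc[1],sc[2],*dark(sc[0],*b))); P.append(p);R.append(e)
    return np.array(P),np.array(R)
def quad(mask):
    cs,_=cv2.findContours(mask,cv2.RETR_EXTERNAL,cv2.CHAIN_APPROX_NONE); c=max(cs,key=cv2.contourArea)
    return c[:,0,:]
E
python3 - <<'E'
from meas import *
tc=avg("top");sc=avg("side")
np.savez("pics/avg.npz",t=tc[0],s=sc[0])
P,R=holes(tc,sc,[(429.7,224.2),(418.75,208.5),(429.2,205.5),(430.2,243),(441,240.2)],[(284,339.6),(303.6,329),(308.8,338.8),(258.6,339.8),(263,350.4)])
# order check: far-left(+x,+y), far-right, near...
print("plate",P.round(4).tolist(),R.round(4)); d=(P[1]+P[2]-P[3]-P[4]);print(P.mean(0),np.degrees(np.arctan2(d[1],d[0])))
P,R=holes(tc,sc,[(294.75,239),(289.75,220.75),(300.75,220.75),(288.25,257.5),(299.75,257.75)],[(260.4,234.6),(279,231.4),(279,237.6),(242,231.4),(241.4,238)])
print("lower",P.round(4).tolist(),R.round(4)); d=(P[1]+P[2]-P[3]-P[4]);print(P.mean(0),np.degrees(np.arctan2(d[1],d[0])))
p,e=tri(ray(*tc[1:],296.25,203),ray(*sc[1:],295,218.5));print("spigot top",p,e)
# sleeve
for n,(c,K,T),(x,y,w,h) in(("top",tc,(125,205,45,45)),("side",sc,(248,150,32,34))):
    m=(c.mean(2)<55).astype(np.uint8)[y:y+h,x:x+w]; q=quad(m)+[x,y]; print(n,"sleeve",cv2.minEnclosingCircle(q.astype(np.float32)),q.min(0),q.max(0))
    if n=="top":
        for z in(0.004,0.008):
            g=np.array([onz(K,T,*a,z)[:2] for a in q]);print(z,cv2.minEnclosingCircle(g.astype(np.float32)),cv2.fitEllipse(g.astype(np.float32)))
# sheet
for n,(c,K,T),(x,y,w,h) in(("top",tc,(175,180,45,65)),("side",sc,(250,150,60,45))):
    i=np.clip(c,0,255).astype(np.uint8)[y:y+h,x:x+w]
    hs=cv2.cvtColor(i,cv2.COLOR_RGB2HSV); 
    print(n,"sheet hsv",hs[(213-y if n=="top" else 174-y),(199-x if n=="top" else 277-x)],"wood",hs[3,3],hs[-3,3])
    np.set_printoptions(linewidth=250)
    if n=="top":
        print(hs[::8,::2,0]);print(hs[::8,::2,1])
# blue/cradle
c=tc[0]; print("wall") 
u=cv2.resize(np.clip(sc[0],0,255).astype(np.uint8)[150:195,250:310],(800,600),interpolation=cv2.INTER_CUBIC); cv2.imwrite("pics/sheet_side.png",u[:,:,::-1])
E
```

```text
plate [[0.5444, -0.3893, 0.0155], [0.5897, -0.354, 0.0096], [0.5998, -0.3921, 0.015], [0.4883, -0.3812, 0.0093], [0.4992, -0.4202, 0.0174]] [0.0023 0.0015 0.0021 0.0008 0.0035]
[ 0.54428675 -0.38734887  0.0133651 ] 15.32598356608699
lower [[0.5063, 0.0012, 0.0275], [0.5594, 0.0201, 0.027], [0.5588, -0.0209, 0.0163], [0.4571, 0.0197, 0.0339], [0.4532, -0.0161, 0.0166]] [0.0022 0.0032 0.0015 0.0018 0.0023]
[0.50696806 0.000796   0.02428908] -1.2421779886173145
spigot top [ 0.60241185 -0.00484134  0.08048576] 0.00041198917754728967
top sleeve ((147.0, 228.5), 14.534542083740234) [133 215] [161 242]
0.004 ((0.5453488826751709, 0.4269949197769165), 0.04164993017911911) ((0.5453063249588013, 0.42730915546417236), (0.07900522649288177, 0.08104085922241211), 166.6592254638672)
0.008 ((0.5450142025947571, 0.42571166157722473), 0.041515640914440155) ((0.5449718236923218, 0.42602482438087463), (0.07874982059001923, 0.08077885955572128), 166.65927124023438)
side sleeve ((263.0, 167.0), 10.816754341125488) [256 158] [273 177]
top sheet hsv [ 16 119 109] wood [ 25  86 128] [ 22  92 127]
[[ 32  33 
[... 1068 characters left out ...]
4 120 121 118 119 118 115 120 115  94 159 142 155 163 163 147]
 [ 90  89  90  88  88 110 117 118 115 119 118 117 119 117 120 121 101 167 150 148 150 137 165]
 [ 94  94  94  94  98  95 117 121 117 117 121 119 116 117 119 120 120  67 159 162 165 158 170]
 [ 82  81  80  80  80  78   3 120 115 115 116 117 122 119 119 114 121 109 166 159 162 155 157]
 [ 88  85  88  90  88  90  65  53 117 118 120 116 120 117 119 116 118 121  53 149 151 151 159]
 [ 76  75  76  78  77  78  22 140  90  94  97  94  96  88  87  80  60  78  16 159 154 161 160]
 [ 90  93  91  92  90  90  92  90  94  92  92  94  94 102 102 104 104 100 103 102 103 102 102]]
side sheet hsv [ 16 125 161] wood [ 18 115 198] [ 18 113 188]
wall
```

View pics/sheet_side.png

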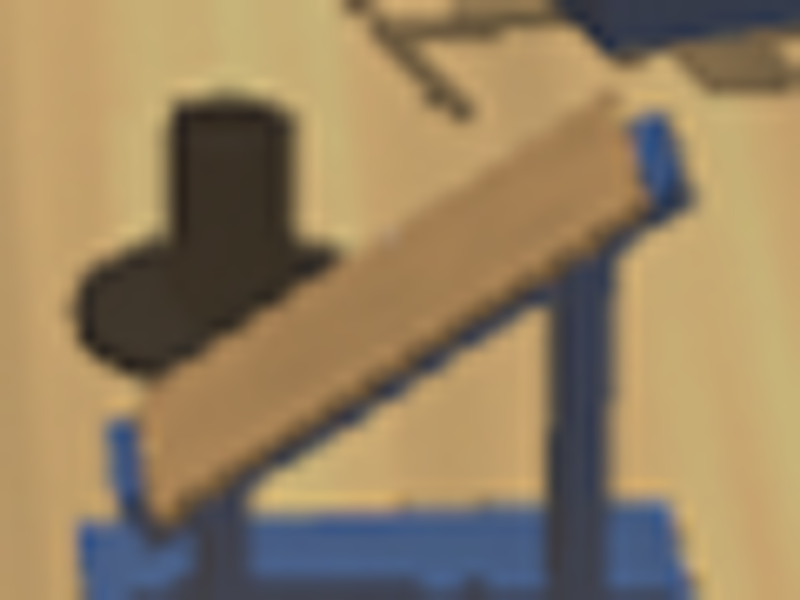

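Side close-up: the sheet's top-face corners are upper far (295.5,156.3), upper near (298.3,164.2), lower far (260.3,178.4) and lower near (262,188.5). The ledge is at the lower end. Triangulated heights run about 5 mm low (plate 13.4 against 18, nested plate 24.3 against 30), which is side-camera calibration bias. I'll take xy from the top view.

```bash
python3 - <<'E'
from meas import *
np.set_printoptions(suppress=True,precision=4)
a=np.load("pics/avg.npz"); t,s=a["t"],a["s"]; d=np.load("pics/top0.npz");K,T=d["K"],d["T"]; d=np.load("pics/side0.npz");Ks,Ts=d["K"],d["T"]
print("topcam",T[:3,3],"side",Ts[:3,3])
def f(px,z,n):
    P=np.array([onz(K,T,*dark(t,*p),z) for p in px]); v=P[1]+P[2]-P[3]-P[4]; w=P[1]+P[3]-P[2]-P[4]
    print(n,P[0],P.mean(0),"yaw",np.degrees(np.arctan2(v[1],v[0])),np.degrees(np.arctan2(-w[0],w[1])),np.linalg.norm(v)/2,np.linalg.norm(w)/2)
f([(429.7,224.2),(418.75,208.5),(429.2,205.5),(430.2,243),(441,240.2)],.018,"plate")
f([(294.75,239),(289.75,220.75),(300.75,220.75),(288.25,257.5),(299.75,257.75)],.030,"lower")
# cradle board corner marks
print("spig",onz(K,T,296.25,203,.087), "side",onz(Ks,Ts,295,218.5,.087))
# cradle board outline: gray mask
i=np.clip(t,0,255).astype(np.uint8); h=cv2.cvtColor(i,cv2.COLOR_RGB2HSV)
m=((h[...,1]<62)).astype(np.uint8)*255; b=np.zeros_like(m); b[190:275,270:320]=m[190:275,270:320]
q=quad(cv2.morphologyEx(b,cv2.MORPH_OPEN,np.ones((3,3)))); g=np.array([onz(K,T,*p,.012)[:2] for p in q],np.float32)
print("board",cv2.minAreaRect(g), len(q))
m=((h[...,0]<19)&(h[...,0]>8)&(h[...,1]>80)).astype(np.uint8)*255; b=np.zeros_like(m); b[185:242,178:217]=m[185:242,178:217]
b=cv2.morphologyEx(b,cv2.MORPH_OPEN,np.ones((3,3))); q=quad(b); print("sheet rect",cv2.minAreaRect(q),cv2.contourArea(q))
ap=cv2.approxPolyDP(q,4,True)[:,0]; print(ap.tolist())
hs=h[180:245,175:220]
tp=[(184,191.25),(205.5,190.5),(212,236.5),(191,237)]   # upper far(+y), upper near, lower near, lower far
sp=[(295.45,156.3),(298.3,164.2),(262,188.5),(260.3,178.4)]
C=[]
for x,y in zip(tp,sp):
    p,e=tri(ray(K,T,*x),ray(Ks,Ts,*y)); C.append(p); print(p,e)
C=np.array(C); print("c",C.mean(0)); v=C[0]+C[1]-C[2]-C[3]; print(v/2,np.linalg.norm(v)/2,"pitch",np.arctan2(v[2],np.hypot(v[0],v[1])),"yaw",np.degrees(np.arctan2(v[1],v[0])))
# tip check
for L in(.06,.0726,.085): print(L,proj(Ks,Ts,[.1309,.5596,.3032-L]))
E
```

```text
topcam [0.4418 0.03   1.2413] side [ 0.475  -1.1899  0.8323]
plate [ 0.5454 -0.3885  0.018 ] [ 0.5445 -0.3858  0.018 ] yaw 15.617934137139393 17.58173852254479 0.10368581354594213 0.042796264110454375
lower [0.5073 0.0012 0.03  ] [0.5073 0.001  0.03  ] yaw -1.2106341542487022 -3.408029655593036 0.10433053033064521 0.03789411835403446
spig [ 0.6017 -0.0047  0.087 ] side [ 0.6011 -0.0152  0.087 ]
board ((0.5299380421638489, 0.00022296980023384094), (0.0908438041806221, 0.2155115157365799), 87.02056884765625) 207
sheet rect ((197.3999786376953, 213.29998779296875), (46.81047439575195, 22.485998153686523), 81.8698959350586) 936.5
[[184, 192], [191, 236], [211, 235], [205, 191]]
[0.6306 0.2921 0.1279] 0.002067770529665218
[0.6331 0.2356 0.1273] 0.00034860303777620253
[0.518  0.2314 0.0463] 0.0034135460331378505
[0.5158 0.2887 0.0524] 0.0008901143200578082
c [0.5744 0.2619 0.0885]
[0.115  0.0038 0.0783] 0.13913005993373626 pitch 0.5973257607414018 yaw 1.87436171073554
0.06 [145.9593  95.5579]
0.0726 [146.414   99.0709]
0.085 [146.8583 102.5031]
```

Numbers so far:

| Item | Position (m) | Yaw |
|---|---|---|
| Nest centre | (0.5073, 0.0012) | about −3° |
| Spigot | near (0.603, −0.004) | – |
| Plate | (0.545, −0.387) | about 16° |
| Sheet, top-face centre | (0.574, 0.261, ~0.094) | 2°, pitch 0.6 rad |

Next I move to the pre-grasp pose.

Request:
move_arm:
  commands:
    - [[0.9,-0.667,0],[0,0,0.169]]
    - [[0.9,-0.667,0],[0,0,0.169]]
    - [[0.9,-0.667,0],[0,0,0.169]]
    - [[0.9,-0.667,0],[0,0,0.169]]
    - [[0.9,-0.667,0],[0,0,0.169]]
    - [[0.9,-0.667,0],[0,0,0.169]]
    - [[0.9,-0.667,0],[0,0,0.169]]
    - [[0.9,-0.667,0],[0,0,0.169]]
    - [[0.9,-0.667,0],[0,0,0.169]]
    - [[0.9,-0.667,0],[0,0,0.169]]
  fingers: 0
  force: 40

```text
t: 1.53
ee_pos: [0.4029, 0.3582, 0.3039]
tcp_rot: [[-1.0, -0.031, 0.0], [-0.031, 1.0, 0.0], [-0.0, 0.0, -1.0]]
contact_force: [0.8, -0.5, -0.5]
finger_gap: 0.0851
grip_force: 0.0
```

Request:
move_arm:
  commands:
    - [[0.318,-0.334,-0.323],[0.013,-0.382,0]]
    - [[0.318,-0.334,-0.323],[0.013,-0.382,0]]
    - [[0.318,-0.334,-0.323],[0.013,-0.382,0]]
    - [[0.318,-0.334,-0.323],[0.013,-0.382,0]]
    - [[0.318,-0.334,-0.323],[0.013,-0.382,0]]
    - [[0.318,-0.334,-0.323],[0.013,-0.382,0]]
    - [[0.318,-0.334,-0.323],[0.013,-0.382,0]]
    - [[0.318,-0.334,-0.323],[0.013,-0.382,0]]

```text
t: 2.2
ee_pos: [0.4953, 0.2606, 0.2069]
tcp_rot: [[-0.826, -0.037, 0.563], [-0.031, 0.999, 0.02], [-0.564, -0.001, -0.826]]
contact_force: [0.0, 0.0, 1.4]
finger_gap: 0.0856
grip_force: 0.0
```

```bash
python3 - <<'E'
from meas import *
s=env.state(); print(s["t"],s["ee_pos"],s["tcp_rot"].round(3).tolist(),s["joint_pos"].round(1))
c,K,T=cam("side"); np.savez("pics/side1.npz",c=c)
q=lambda c,x,y,w,h,W,H:cv2.resize(c[y:y+h,x:x+w],(W,H),interpolation=cv2.INTER_CUBIC)
c2,K2,T2=cam("top")
R=s["tcp_rot"];p=s["ee_pos"]
for sg in(-1,1):
  for L in(.06,.0726,.08):
    P=p+R[:,2]*L+R[:,1]*sg*.0425; print(sg,L,proj(K,T,P),"crop",(proj(K,T,P)-[235,110])*8)
cv2.imwrite("pics/pg.png",np.hstack([q(c,235,110,75,75,600,600),q(c2,175,170,50,75,200,600*200//200)])[:,:,::-1])
E
```

```text
2.2 [0.49532214 0.26059565 0.20688255] [[-0.826, -0.037, 0.563], [-0.031, 0.999, 0.02], [-0.564, -0.001, -0.826]] [ 34.1  14.8 118.2 -47.   24.1 -18.4]
-1 0.06 [265.4769143  158.34584145] crop [243.81531442 386.76673164]
-1 0.0726 [267.81557125 161.35966016] crop [262.52456997 410.87728131]
-1 0.08 [269.18060756 163.11877751] crop [273.44486051 424.95022005]
1 0.06 [263.37166049 146.80740168] crop [226.9732839  294.45921345]
1 0.0726 [265.61466104 149.73075678] crop [244.91728831 317.84605425]
1 0.08 [266.92422254 151.43753893] crop [255.39378032 331.50031142]
```

View pics/pg.png

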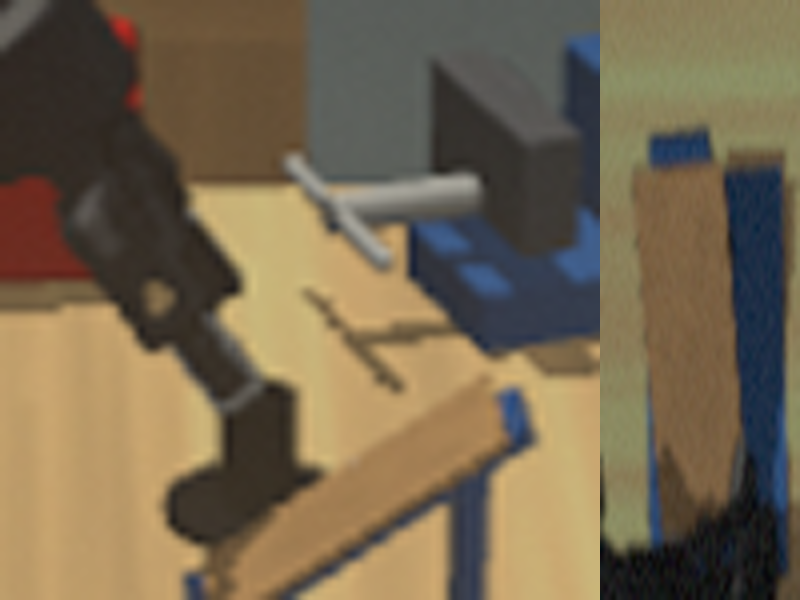

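The near fingertip is at crop (243,398), about 60 mm ahead of the TCP when open, so the 72.6 mm reach is the shut value. The sheet is straddled well. I go down along the tool axis and close.

Request:
move_arm:
  commands:
    - [[0.027,0,-0.039],[0,0,0]]
    - [[0.054,0,-0.078],[0,0,0]]
    - [[0.081,0,-0.117],[0,0,0]]
    - [[0.108,0,-0.155],[0,0,0]]
    - [[0.135,0,-0.194],[0,0,0]]
    - [[0.162,0,-0.233],[0,0,0]]
    - [[0.162,0,-0.233],[0,0,0]]
    - [[0.162,0,-0.233],[0,0,0]]

```text
t: 2.97
ee_pos: [0.5454, 0.2601, 0.1373]
tcp_rot: [[-0.825, -0.035, 0.565], [-0.029, 0.999, 0.019], [-0.565, -0.001, -0.825]]
contact_force: [-0.1, 0.1, -0.0]
finger_gap: 0.0859
grip_force: 0.0
```

Request:
move_arm:
  commands:
    - [[0,0,0],[0,0,0]]
    - [[0,0,0],[0,0,0]]
    - [[0,0,0],[0,0,0]]
    - [[0,0,0],[0,0,0]]
    - [[0,0,0],[0,0,0]]
    - [[0,0,0],[0,0,0]]
    - [[0,0,0],[0,0,0]]
    - [[0,0,0],[0,0,0]]
    - [[0,0,0],[0,0,0]]
  fingers: 0.6
  force: 30

```text
t: 3.72
ee_pos: [0.5449, 0.2601, 0.1384]
tcp_rot: [[-0.824, -0.036, 0.566], [-0.029, 0.999, 0.021], [-0.567, 0.001, -0.824]]
contact_force: [-5.4, 0.2, 6.4]
finger_gap: 0.0592
grip_force: 32.0
```

Gripped at 59 mm. I lift off the deck along its normal and look.

Request:
move_arm:
  commands:
    - [[-0.019,0,0.028],[0,0,0]]
    - [[-0.038,0,0.055],[0,0,0]]
    - [[-0.075,0,0.11],[0,0,0]]
    - [[-0.113,0,0.165],[0,0,0]]
    - [[-0.15,0,0.22],[0,0,0]]
    - [[-0.19,0,0.275],[0,0,0]]
    - [[-0.19,0,0.275],[0,0,0]]
    - [[-0.19,0,0.275],[0,0,0]]

```text
t: 4.38
ee_pos: [0.4878, 0.2597, 0.2205]
tcp_rot: [[-0.824, -0.036, 0.566], [-0.029, 0.999, 0.02], [-0.566, 0.0, -0.824]]
contact_force: [-0.1, 0.1, 0.0]
finger_gap: 0.0588
grip_force: 33.3
```

```bash
python3 - <<'E'
from meas import *
s=env.state(); print(s["t"],s["ee_pos"],s["tcp_rot"].round(3).tolist(),s["contact_force"],s["grip_force"])
c,K,T=cam("side"); c2,K2,T2=cam("top")
np.savez("pics/l1.npz",s=c,t=c2)
q=lambda c,x,y,w,h,W,H:cv2.resize(c[y:y+h,x:x+w],(W,H),interpolation=cv2.INTER_CUBIC)
cv2.imwrite("pics/l1.png",np.hstack([q(c,220,100,90,90,500,500),q(c2,165,165,60,100,300,500)])[:,:,::-1])
R=s["tcp_rot"];p=s["ee_pos"]
for a,b in((70,30),(70,-30),(-70,-30),(-70,30)):
    for n,(k,t_,o,f) in {"s":(K,T,(220,100),5.56),"t":(K2,T2,(165,165),5)}.items():
        # sheet x ~ -tool x ; top face at L=.052
        P=p+R[:,2]*.052-R[:,0]*a/1e3+R[:,1]*b/1e3; print(a,b,n,proj(k,t_,P).round(1),((proj(k,t_,P)-o)*f).round(0))
E
```

```text
4.3833 [0.48775422 0.25969937 0.2205076 ] [[-0.824, -0.036, 0.566], [-0.029, 0.999, 0.02], [-0.566, 0.0, -0.824]] [-0.1262943   0.08923568  0.02329158] 33.31598997116089
70 30 s [278.3 130.3] [324. 169.]
70 30 t [174.7 208.8] [ 49. 219.]
70 -30 s [280.2 138. ] [335. 211.]
70 -30 t [199.6 207.6] [173. 213.]
-70 -30 s [242.5 163.2] [125. 351.]
-70 -30 t [206.9 256. ] [210. 455.]
-70 30 s [241.8 154.8] [121. 305.]
-70 30 t [183.5 257.2] [ 93. 461.]
```

View pics/l1.png

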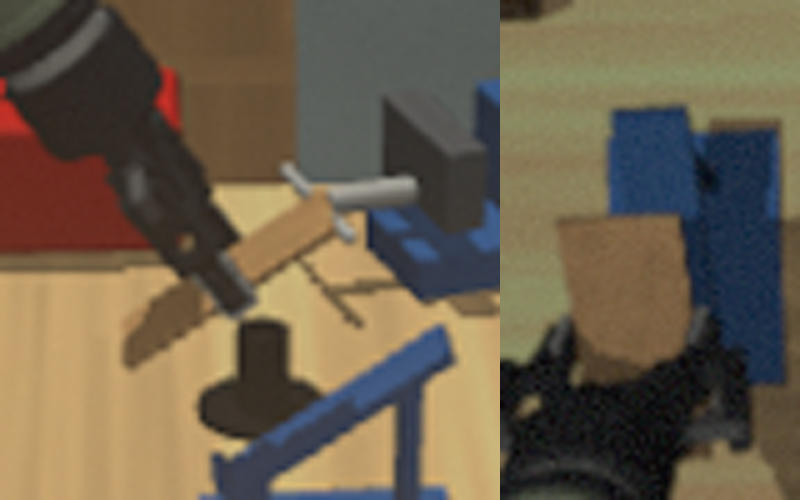

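The sheet is held square: its upper end is at crop (557–682, ~216), and the deck is empty. It appears about 1.3 px right of the prediction, which suggests a top-view y bias of about 3 mm. I'll level it over the nest and compare the sheet with the cradle in the same image.

```bash
cat >> h.py <<'E'
from scipy.spatial.transform import Rotation as Ro
def down(yaw):
    c,s=np.cos(np.radians(yaw)),np.sin(np.radians(yaw)); return np.array([[-c,-s,0],[-s,c,0],[0,0,-1.]])
def need(p,R):
    s=env.state(); d=np.array(p)-s["ee_pos"]; r=Ro.from_matrix(R@s["tcp_rot"].T).as_rotvec(degrees=True)
    print("t",round(s["t"],2),"shift",(d/.3).round(4),"turn",(r/90).round(4),"at",s["ee_pos"].round(4),"rows",np.linalg.norm(d)/.0417,np.linalg.norm(r)/7.16)
E
python3 -c "
from h import *
need([.5073,.003,.22],down(-3))"
```

```text
t 4.48 shift [ 0.0646 -0.8545  0.0035] turn [ 0.0042  0.3818 -0.0544] at [0.4879 0.2593 0.2189] rows 6.165014216427072 4.847412820240378
```

Request:
move_arm:
  commands:
    - [[0.01,-0.1,0.003],[0,0.06,-0.01]]
    - [[0.02,-0.2,0.003],[0,0.13,-0.02]]
    - [[0.03,-0.3,0.003],[0.001,0.19,-0.03]]
    - [[0.04,-0.4,0.003],[0.002,0.25,-0.04]]
    - [[0.05,-0.5,0.003],[0.003,0.32,-0.05]]
    - [[0.065,-0.6,0.003],[0.004,0.382,-0.054]]
    - [[0.065,-0.7,0.003],[0.004,0.382,-0.054]]
    - [[0.065,-0.8,0.003],[0.004,0.382,-0.054]]
    - [[0.065,-0.855,-0.1],[0.004,0.382,-0.054]]
    - [[0.065,-0.855,-0.2],[0.004,0.382,-0.054]]
    - [[0.065,-0.855,-0.267],[0.004,0.382,-0.054]]
    - [[0.065,-0.855,-0.267],[0.004,0.382,-0.054]]

```text
t: 5.48
ee_pos: [0.5048, 0.002, 0.1345]
tcp_rot: [[-0.999, 0.054, -0.011], [0.054, 0.999, 0.0], [0.011, -0.0, -1.0]]
contact_force: [-0.4, 0.6, -0.3]
finger_gap: 0.0589
grip_force: 33.3
```

```bash
python3 - <<'E'
from meas import *
s=env.state(); print(s["t"],s["ee_pos"],s["tcp_rot"].round(3).tolist(),s["contact_force"],s["grip_force"])
tc=avg("top",3);sc=avg("side",3); c,K,T=sc; c2,K2,T2=tc
np.savez("pics/l2.npz",s=c,t=c2)
q=lambda c,x,y,w,h,W,H:cv2.resize(np.clip(c,0,255).astype(np.uint8)[y:y+h,x:x+w],(W,H),interpolation=cv2.INTER_CUBIC)
cv2.imwrite("pics/l2.png",np.hstack([q(c,220,170,90,100,450,500),q(c2,265,185,60,100,300,500)])[:,:,::-1])
s=env.state();R=s["tcp_rot"];p=s["ee_pos"]
for a,b in((70,30),(70,-30),(-70,-30),(-70,30)):
    for n,(k,t_,o,f) in {"s":(K,T,(220,170),5),"t":(K2,T2,(265,185),5)}.items():
        P=p+R[:,2]*.053-R[:,0]*a/1e3+R[:,1]*b/1e3; u=proj(k,t_,P); print(a,b,n,u.round(1),((u-o+.5)*f-.5).round(0))
E
```

```text
5.4833 [0.50478643 0.00204585 0.13448236] [[-0.999, 0.054, -0.011], [0.054, 0.999, 0.0], [0.011, -0.0, -1.0]] [-0.43731011  0.64355879 -0.30216214] 33.26789617538452
70 30 s [286.1 209.8] [332. 201.]
70 30 t [283.8 211. ] [ 96. 132.]
70 -30 s [286.6 221.4] [335. 259.]
70 -30 t [305.8 211.8] [206. 136.]
-70 -30 s [234.6 221.5] [ 75. 260.]
-70 -30 t [304.2 263.7] [198. 395.]
-70 30 s [235.9 209.9] [ 82. 202.]
-70 30 t [281.9 262.8] [ 86. 391.]
```

View pics/l2.png

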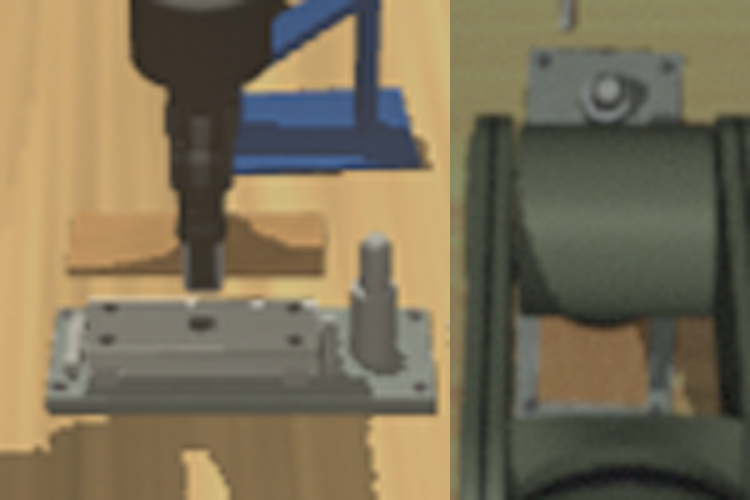

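Over the nest, the side view shows the sheet's near edge at columns 66–325, against a predicted 75–335. The top view shows its near end about 2 px low. The sheet therefore sits about 5 mm toward −x in the grip, and y and yaw are good. I'll check that with edge profiles before lowering.

```bash
python3 - <<'E'
from meas import *
np.set_printoptions(suppress=True,precision=1,linewidth=220)
a=np.load("pics/l2.npz");s,t=a["s"],a["t"];d=np.load("pics/top0.npz");K,T=d["K"],d["T"]; d=np.load("pics/side0.npz");Ks,Ts=d["K"],d["T"]
print("L",s[216:221,228:242].mean(0)[:,2]);print("R",s[216:221,278:292].mean(0)[:,2])
print("top near rows 258..272",t[258:272,287:291].mean(1)[:,2], t[258:272,287:291].mean(1)[:,0])
print("cols",t[255:262,278:312].mean(0)[:,2])
for z in(.08,): print("side x of u=234,285 v=222:",onz(Ks,Ts,233,222,z)[0],onz(Ks,Ts,285,222,z)[0])
h=dark(s,225+(202)/5-5,170+322/5); print("centre hole",h,onz(Ks,Ts,*h,.0325))
need([.5122,.0012,.1345],down(-3))
E
```

```text
L [113.3 109.  108.3 111.2 113.3 107.7  96.2  94.3  94.7  94.5  94.7  94.4  94.1  94.2]
R [ 84.1  84.3  84.7  84.3  84.5  85.   86.3 100.4 116.4 113.4 112.7 114.2 116.7 111.3]
top near rows 258..272 [ 73.1  73.2  73.3  74.1  72.6  73.7  79.8  93.6 107.   96.8  69.1  59.   60.   61.9] [134.8 135.8 134.9 135.8 134.6 135.3 135.4 127.2 115.6  99.1  74.2  66.1  67.7  68.8]
cols [ 91.5 112.6 111.6 112.  103.6  79.7  74.9  74.2  72.7  72.5  74.4  73.8  73.5  72.7  72.1  71.5  73.   72.1  72.9  73.   73.   72.3  73.5  74.   73.5  69.9  69.2  76.   74.3  70.   78.9  80.4  66.9  64.1]
side x of u=234,285 v=222: 0.4323899915360493 0.5734592555241984
centre hole (np.float64(259.8459047552005), np.float64(234.26634050191828)) [ 0.5 -0.   0. ]
t 5.78 shift [ 0. -0. -0.] turn [-0.  0. -0.] at [0.5 0.  0.1] rows 0.18339339018438502 0.028237478256302333
```

```bash
python3 - <<'E'
from meas import *
for n in("top","side"):
    d=np.load(f"pics/{n}0.npz"); c,K,T=cam(n); print(n,abs(K-d["K"]).max(),abs(T-d["T"]).max(),abs(T[:3,:3].T@T[:3,:3]-np.eye(3)).max())
    P=np.array([.5,0,.08]); u=proj(K,T,P); print(u,onz(K,T,*u,.08))
s=env.state();print([float(x) for x in s["ee_pos"]],s["tcp_rot"].tolist())
c,K,T=cam("side"); d=np.load("pics/side0.npz")
for u,v in((233.35,218.5),(285,218.5)): print(onz(K,T,u,v,.0815),onz(d["K"],d["T"],u,v,.0815))
E
```

```text
top 0.0 0.0 3.3306690738754696e-16
[295.13779764 240.47259924] [ 5.00000000e-01 -3.81639165e-17  8.00000000e-02]
side 0.0 0.0 8.716665434583161e-17
[257.77284667 218.69945656] [ 5.00000000e-01 -2.22044605e-16  8.00000000e-02]
[0.5081093430912954, 0.0033079845807509494, 0.14070242784946804] [[-0.9986724574666228, 0.0514190697360936, 0.003066262391154667], [0.051420529784641775, 0.9986770097283023, 0.0003991951942500774], [-0.003041679510309304, 0.0005563340822624874, -0.9999952193276452]]
[0.43321182 0.00200769 0.0815    ] [0.43321182 0.00200769 0.0815    ]
[ 0.57458496 -0.00510083  0.0815    ] [ 0.57458496 -0.00510083  0.0815    ]
```

The arm was still settling during those pictures. I measure again at rest.

```bash
python3 - <<'E'
from meas import *
s0=env.state(); tc=avg("top",3);sc=avg("side",3); s1=env.state(); print(s0["t"],s1["t"],s0["ee_pos"],s1["ee_pos"])
s,K,T=sc; t,K2,T2=tc; R=s1["tcp_rot"];p=s1["ee_pos"]
def edge(v,x0):
    g=np.abs(np.gradient(cv2.GaussianBlur(v.reshape(1,-1),(3,1),0)[0])); i=g.argmax(); w=g[max(i-2,0):i+3]; return x0+max(i-2,0)+(w*np.arange(len(w))).sum()/w.sum()
q=[proj(K,T,p+R[:,2]*.053-R[:,0]*a/1e3) for a in(-70,0,70)]; print("pred mid side",[x.round(1).tolist() for x in q])
v=int(round(q[0][1]))+1
for r in(v-3,v,v+3): print("side L,R",edge(s[r-1:r+2,227:242].mean(0)[:,2],227),edge(s[r-1:r+2,279:294].mean(0)[:,2],279))
q=[proj(K2,T2,p+R[:,2]*.053+R[:,0]*.07+R[:,1]*b/1e3) for b in(30,0,-30)]; print("pred near top",[x.round(1).tolist() for x in q])
for c in(286,292,298): print("near row",edge(t[256:274,c-1:c+2].mean(1)[:,0]-0,256))
for r in(254,257,260): print("cols",edge(t[r-1:r+2,274:291].mean(0)[:,2],274),edge(t[r-1:r+2,297:312].mean(0)[:,2],297))
print("spig xy top",onz(K2,T2,296.25,203,.087))
# lower edges of sheet near-edge rows in side
for c in(240,250,270,280): print("near edge row",edge(s[214:230,c-1:c+2].mean(1).mean(1),214))
cv2.imwrite("pics/l3.png",np.clip(np.hstack([cv2.resize(s[170:270,220:310],(450,500)),cv2.resize(t[185:285,265:325],(300,500))]),0,255)[:,:,::-1])
E
```

```text
5.9333 6.2333 [0.50792244 0.00325209 0.14050927] [0.50747445 0.00314692 0.13967282]
pred mid side [[234.9, 215.9], [260.4, 216.0], [285.9, 216.0]]
side L,R 233.3062913907285 283.02697368421053
side L,R 234.01667990468627 283.2335867311679
side L,R 232.7405303030303 283.8921734234234
pred near top [[281.9, 263.2], [293.1, 263.7], [304.2, 264.1]]
near row 267.92190252495595
near row 268.03405297128865
near row 268.0284206252538
cols 277.78075236556657 302.3586666666667
cols 277.7018920166128 309.9323308270677
cols 277.71948356807513 308.3069705093834
spig xy top [ 0.60171746 -0.00465033  0.087     ]
near edge row 224.92595673876872
near edge row 225.26791139240507
near edge row 225.04716260332015
near edge row 225.21074404241682[ WARN:0@5.521] global loadsave.cpp:1063 imwrite_ Unsupported depth image for selected encoder is fallbacked to CV_8U.
```

View pics/l3.png

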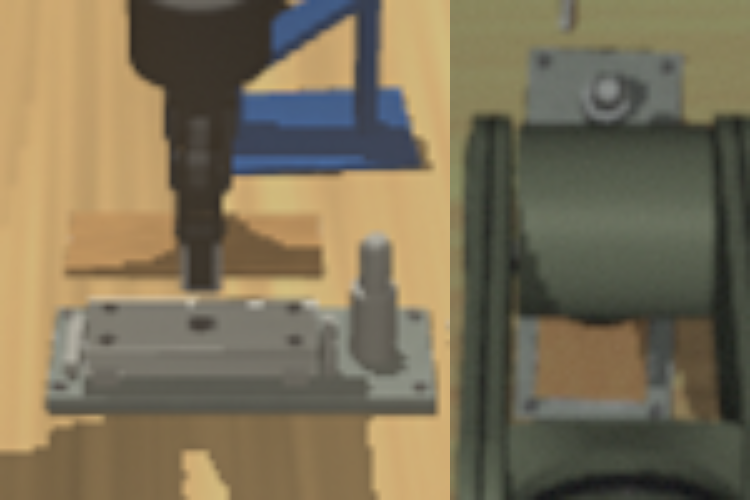

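The picture shows the sheet level, 30–40 mm above the nested plate and left of centre: side columns 65–322, against plate centre 202. I work out the shift from each view separately.

```bash
python3 - <<'E'
from meas import *
np.set_printoptions(suppress=True,precision=4,linewidth=220)
t,K2,T2=avg("top",4);s,K,T=avg("side",4);st=env.state();print(st["t"],st["ee_pos"])
P=[onz(K,T,*dark(s,*q),.03) for q in[(260.4,234.6),(279,231.4),(279,237.6),(242,231.4),(241.4,238)]]
print("nest side",np.array(P),np.mean(P,0)); print("spig side",onz(K,T,295,218.5,.087))
np.set_printoptions(suppress=True,precision=0,linewidth=220)
for r in(213,216,219,222): print(r,"L",s[r,228:240].tolist() and s[r,228:240].sum(1),"R",s[r,278:292].sum(1))
for c in(284,288,292,296,300): print(c,t[258:272,c].round()[:,0],t[258:272,c][:,2])
for r in(254,258,262): print(r,"Lc",t[r,276:288,2],"Rc",t[r,298:312,2])
np.set_printoptions(precision=4)
for u in(233,284): print(onz(K,T,u,219,.087))
for v in(264,265): print(onz(K2,T2,292,v,.087))
E
```

```text
6.6333 [0.5075 0.0031 0.1395]
nest side [[ 0.5051 -0.0025  0.03  ]
 [ 0.5569  0.0098  0.03  ]
 [ 0.5555 -0.0241  0.03  ]
 [ 0.4548  0.0114  0.03  ]
 [ 0.4524 -0.0158  0.03  ]] [ 0.505  -0.0042  0.03  ]
spig side [ 0.6011 -0.0152  0.087 ]
213 L [491. 472. 467. 475. 486. 467. 429. 432. 432. 432. 431. 435.] R [408. 402. 409. 430. 433. 434. 464. 489. 479. 476. 484. 490. 494. 494.]
216 L [487. 472. 466. 475. 486. 470. 436. 435. 434. 432. 428. 427.] R [416. 415. 411. 412. 414. 443. 488. 495. 484. 478. 480. 490. 494. 495.]
219 L [486. 469. 464. 475. 470. 442. 423. 425. 423. 423. 424. 426.] R [330. 330. 330. 332. 334. 341. 426. 505. 493. 484. 481. 488. 500. 446.]
222 L [484. 468. 465. 474. 464. 434. 434. 431. 429. 428. 431. 436.] R [266. 269. 270. 272. 271. 262. 394. 515. 500. 489. 480. 486. 503. 444.]
284 [136. 136. 136. 136. 135. 136. 122. 110. 115. 115.  97.  75.  74.  76.] [ 76.  72.  74.  74.  74.  74.  86. 106. 114. 114.  96.  67.  66.  67.]
288 [136. 135. 136. 135. 137. 135. 132. 126. 116. 112.  95.  72.  68.  69.] [ 74.  74.  75.  73.  75.  74.  90. 112. 115. 111.  92.  66.  60.  61.
[... 233 characters left out ...]
72.  72.  73.  72.  72.  82. 116. 126. 116.  91.  57.  52.  52.]
300 [135. 134. 136. 134. 133. 136. 134. 123. 110. 113.  94.  62.  58.  56.] [ 75.  74.  74.  74.  71.  75.  77.  97. 111. 113.  92.  58.  51.  50.]
254 Lc [ 40.  52.  90. 112. 110. 101.  84.  77.  72.  74.  77.  76.] Rc [73. 73. 74. 74. 71. 58. 60. 68. 68. 67. 71. 60. 50. 55.]
258 Lc [ 40.  58.  92. 112. 111. 105.  90.  76.  76.  76.  72.  76.] Rc [72. 74. 75. 75. 73. 70. 73. 86. 76. 70. 90. 94. 60. 59.]
262 Lc [ 38.  58.  88. 109. 110. 103.  84.  74.  74.  72.  72.  72.] Rc [76. 74. 71. 71. 71. 73. 84. 93. 95. 92. 95. 93. 85. 74.]
[ 0.4326 -0.0092  0.087 ]
[ 0.5709 -0.0162  0.087 ]
[0.4367 0.0097 0.087 ]
[0.4341 0.0098 0.087 ]
```

The views give +3.3 mm (side) and +2.2 mm (top) in x, so I use +2.8 mm, and −2 mm in y. I lower to just above, then creep.

Request:
move_arm:
  commands:
    - [[0.0093,-0.0063,-0.03],[0,0,0]]
    - [[0.0093,-0.0063,-0.06],[0,0,0]]
    - [[0.0093,-0.0063,-0.09],[0,0,0]]
    - [[0.0093,-0.0063,-0.12],[0,0,0]]
    - [[0.0093,-0.0063,-0.145],[0,0,0]]
    - [[0.0093,-0.0063,-0.145],[0,0,0]]
    - [[0.0093,-0.0063,-0.145],[0,0,0]]
    - [[0.0093,-0.0063,-0.145],[0,0,0]]

```text
t: 7.3
ee_pos: [0.5105, 0.0012, 0.096]
tcp_rot: [[-0.999, 0.052, 0.001], [0.052, 0.999, 0.0], [-0.001, 0.001, -1.0]]
contact_force: [-0.2, 0.2, 0.3]
finger_gap: 0.0589
grip_force: 33.3
```

Request:
move_arm:
  commands:
    - [[0,0,-0.003],[0,0,0]]
    - [[0,0,-0.006],[0,0,0]]
    - [[0,0,-0.01],[0,0,0]]
    - [[0,0,-0.013],[0,0,0]]
    - [[0,0,-0.016],[0,0,0]]
    - [[0,0,-0.016],[0,0,0]]
    - [[0,0,-0.016],[0,0,0]]

```text
t: 7.88
ee_pos: [0.5104, 0.0012, 0.0924]
tcp_rot: [[-0.999, 0.052, 0.001], [0.052, 0.999, 0.001], [-0.001, 0.001, -1.0]]
contact_force: [-2.0, 0.4, 8.6]
finger_gap: 0.0592
grip_force: 34.2
```

Contact at 8.6 N: the sheet rests on the plate. I open slowly and rise.

Request:
move_arm:
  commands:
    - [[0,0,0.002],[0,0,0]]
    - [[0,0,0.002],[0,0,0]]
    - [[0,0,0.002],[0,0,0]]

```text
t: 8.13
ee_pos: [0.5104, 0.0012, 0.0924]
tcp_rot: [[-0.999, 0.052, 0.001], [0.052, 0.999, 0.001], [-0.001, 0.001, -1.0]]
contact_force: [-2.0, -0.5, 6.7]
finger_gap: 0.0586
grip_force: 34.0
```

Request:
move_arm:
  commands:
    - [[0,0,0],[0,0,0]]
    - [[0,0,0],[0,0,0]]
    - [[0,0,0],[0,0,0]]
    - [[0,0,0],[0,0,0]]
    - [[0,0,0],[0,0,0]]
    - [[0,0,0],[0,0,0]]
    - [[0,0,0],[0,0,0]]
  fingers: 0

```text
t: 8.72
ee_pos: [0.5102, 0.0012, 0.0918]
tcp_rot: [[-0.999, 0.052, 0.0], [0.052, 0.999, 0.0], [-0.0, 0.0, -1.0]]
contact_force: [-0.7, -0.1, 0.4]
finger_gap: 0.0856
grip_force: 0.0
```

Request:
move_arm:
  commands:
    - [[0,0,0.05],[0,0,0]]
    - [[0,0,0.12],[0,0,0]]
    - [[0,0,0.25],[0,0,0]]
    - [[0,0,0.38],[0,0,0]]
    - [[0,-0.1,0.5],[0,0,0]]
    - [[0,-0.2,0.5],[0,0,0.05]]
    - [[0,-0.34,0.5],[0,0,0.1]]
    - [[0,-0.48,0.5],[0,0,0.15]]
    - [[0,-0.6,0.5],[0,0,0.21]]
    - [[0,-0.6,0.5],[0,0,0.21]]
    - [[0,-0.6,0.5],[0,0,0.21]]

```text
t: 9.63
ee_pos: [0.51, -0.1804, 0.2416]
tcp_rot: [[-0.963, -0.27, 0.0], [-0.27, 0.963, 0.001], [-0.0, 0.001, -1.0]]
contact_force: [0.0, 0.6, 0.2]
finger_gap: 0.0853
grip_force: 0.0
```

```bash
python3 - <<'E'
from meas import *
np.set_printoptions(suppress=True,precision=4,linewidth=220)
t,K2,T2=avg("top",4);s,K,T=avg("side",4);st=env.state();print(st["t"],st["ee_pos"],st["finger_gap"])
np.savez("pics/l4.npz",s=s,t=t)
h=cv2.cvtColor(np.clip(t,0,255).astype(np.uint8),cv2.COLOR_RGB2HSV)
m=((h[...,0]<20)&(h[...,0]>8)&(h[...,1]>95)).astype(np.uint8)*255; b=np.zeros_like(m); b[207:275,275:312]=m[207:275,275:312]
b=cv2.morphologyEx(b,cv2.MORPH_OPEN,np.ones((3,3))); q=quad(b); print(q.min(0),q.max(0),cv2.contourArea(q))
g=np.array([onz(K2,T2,*p,.036)[:2] for p in q],np.float32); print("sheet top",cv2.minAreaRect(g),(g.min(0)+g.max(0))/2)
print("board",)
b=np.zeros_like(m); b[190:275,270:320]=((h[...,1]<62)|(m>0)).astype(np.uint8)[190:275,270:320]*255
q=quad(cv2.morphologyEx(b,cv2.MORPH_OPEN,np.ones((3,3)))); g=np.array([onz(K2,T2,*p,.012)[:2] for p in q],np.float32); print(cv2.minAreaRect(g))
h=cv2.cvtColor(np.clip(s,0,255).astype(np.uint8),cv2.COLOR_RGB2HSV); np.set_printoptions(precision=0)
for r in(226,230,234): print(r,s[r,226:242,2],s[r,278:294,2], "bl",(s[r,226:242,0]-s[r,226:242,2]),(s[r,278:294,0]-s[r,278:294,2]))
need([.5445,-.386,.15],down(16.5))
E
```

```text
10.0333 [ 0.5104 -0.1778  0.2419] 0.08543793598299039
[283 215] [305 263] 915.5
sheet top ((0.5078179836273193, 0.001452948898077011), (0.05779053643345833, 0.13584080338478088), 86.4562759399414) [0.5068 0.0018]
board
((0.530371904373169, -0.0014112815260887146), (0.09716153889894485, 0.21666894853115082), 89.26547241210938)
226 [124. 122. 117. 113. 112. 115. 116. 116. 112. 110. 107. 108. 112. 116. 117. 117.] [131. 130. 130. 129. 128. 128. 127. 126. 124. 121. 119. 121. 144. 138.  79.  90.] bl [91. 93. 93. 90. 90. 91. 93. 94. 90. 86. 86. 89. 93. 95. 96. 96.] [84. 85. 86. 87. 88. 88. 89. 90. 91. 94. 95. 90. 58. 20. 12. 14.]
230 [125. 121. 116. 113. 113. 115. 116. 115. 112. 112. 109. 100.  99.  99.  98.  98.] [ 96.  96.  96.  96.  95.  96.  98. 112. 125. 124. 121. 110.  86.  84.  95.  97.] bl [90. 94. 92. 90. 90. 94. 96. 96. 92. 90. 94. 98. 98. 98. 97. 98.] [93. 92. 92. 92. 92. 93. 94. 93. 93. 95. 99. 86. 40. 12. 14. 14.]
234 [124. 120. 115. 112. 110. 120. 132. 140. 149. 123.  96.  97.  98.  98.  98.  99.] [ 97.  98.  99.  99.  99.  99.  97. 108. 137. 146. 136. 125.  94.  82.  90.  94.] bl [ 92.  94.  93.  92.  72.  22.   8.  10.  26.  66. 100.  96.  95.  96.  96.  96.] [96. 96. 95. 96. 98. 98. 93. 52. 10. 10.  9.  9. 13. 16. 14. 14.]
t 10.03 shift [ 0. -1. -0.] turn [-0.  0.  0.] at [ 1. -0.  0.] rows 5.517872501138978 0.06892659359445961
```

The sheet lies centred: (0.5078, 0.0015) at −3.5°, with the nest at (0.5074, 0.0012) and −3°. Next is the plate.

Request:
move_arm:
  commands:
    - [[0.02,-0.13,0],[0,0,0]]
    - [[0.05,-0.26,0],[0,0,0]]
    - [[0.07,-0.39,0],[0,0,0]]
    - [[0.09,-0.52,-0.08],[0,0,0]]
    - [[0.114,-0.65,-0.2],[0,0,0]]
    - [[0.114,-0.694,-0.32],[0,0,0]]
    - [[0.114,-0.694,-0.4],[0,0,0]]
    - [[0.114,-0.694,-0.46],[0,0,0]]
    - [[0.114,-0.694,-0.5],[0,0,0]]
    - [[0.114,-0.694,-0.54],[0,0,0]]
    - [[0.114,-0.694,-0.557],[0,0,0]]
    - [[0.114,-0.694,-0.557],[0,0,0]]

```text
t: 11.03
ee_pos: [0.5446, -0.3864, 0.0744]
tcp_rot: [[-0.961, -0.275, -0.0], [-0.275, 0.961, 0.001], [-0.0, 0.001, -1.0]]
contact_force: [-0.3, 0.4, 0.2]
finger_gap: 0.0855
grip_force: 0.0
```

Request:
move_arm:
  commands:
    - [[0,0,0],[0,0,0]]
    - [[0,0,0],[0,0,0]]
    - [[0,0,0],[0,0,0]]
    - [[0,0,0],[0,0,0]]

```text
t: 11.37
ee_pos: [0.5449, -0.3872, 0.0759]
tcp_rot: [[-0.962, -0.275, 0.002], [-0.275, 0.962, -0.001], [-0.002, -0.001, -1.0]]
contact_force: [0.1, -0.7, -0.6]
finger_gap: 0.0855
grip_force: 0.0
```

Request:
move_arm:
  commands:
    - [[0,0,0],[0,0,0]]
    - [[0,0,0],[0,0,0]]
    - [[0,0,0],[0,0,0]]
    - [[0,0,0],[0,0,0]]
    - [[0,0,0],[0,0,0]]
    - [[0,0,0],[0,0,0]]
    - [[0,0,0],[0,0,0]]
    - [[0,0,0],[0,0,0]]
    - [[0,0,0],[0,0,0]]
  fingers: 0.7
  force: 60

```text
t: 12.12
ee_pos: [0.5449, -0.3876, 0.0756]
tcp_rot: [[-0.962, -0.274, 0.002], [-0.274, 0.962, -0.001], [-0.002, -0.001, -1.0]]
contact_force: [-0.1, -1.0, 6.1]
finger_gap: 0.0507
grip_force: 65.9
```

Request:
move_arm:
  commands:
    - [[0,0,0.03],[0,0,0]]
    - [[0,0,0.08],[0,0,0]]
    - [[0,0,0.15],[0,0,0]]
    - [[0,0,0.24],[0,0,0]]
    - [[0,0.05,0.33],[0,0,0]]
    - [[-0.02,0.12,0.42],[0,0,-0.03]]
    - [[-0.04,0.22,0.47],[0,0,-0.06]]
    - [[-0.06,0.33,0.47],[0,0,-0.1]]
    - [[-0.08,0.44,0.47],[0,0,-0.14]]
    - [[-0.1,0.55,0.47],[0,0,-0.18]]
    - [[-0.121,0.66,0.47],[0,0,-0.211]]
    - [[-0.121,0.76,0.47],[0,0,-0.211]]

```text
t: 13.12
ee_pos: [0.5055, -0.1567, 0.2148]
tcp_rot: [[-0.998, 0.056, -0.004], [0.055, 0.998, 0.003], [0.004, 0.002, -1.0]]
contact_force: [0.7, 1.2, -3.9]
finger_gap: 0.0502
grip_force: 65.0
```

```bash
python3 -c "
from h import *
np.set_printoptions(suppress=True,precision=4)
print(env.state()['grip_force'],env.state()['finger_gap'])
need([.5085,.0012,.16],down(-3.2))"
```

```text
64.95080351829529 0.05018382202384511
t 13.12 shift [ 0.01    0.5262 -0.1827] turn [-0.0016 -0.0027 -0.0002] at [ 0.5055 -0.1567  0.2148] rows 4.007881119819163 0.03942673427642738
```

Request:
move_arm:
  commands:
    - [[0,0.1,0],[0,0,0]]
    - [[0,0.2,0],[0,0,0]]
    - [[0,0.3,0],[0,0,0]]
    - [[0,0.4,-0.03],[0,0,0]]
    - [[0,0.48,-0.08],[0,0,0]]
    - [[0,0.534,-0.13],[0,0,0]]
    - [[0,0.534,-0.187],[0,0,0]]
    - [[0,0.534,-0.187],[0,0,0]]
    - [[0,0.534,-0.187],[0,0,0]]
    - [[0,0.534,-0.187],[0,0,0]]
    - [[0,0.534,-0.187],[0,0,0]]

```text
t: 14.03
ee_pos: [0.5087, 0.0007, 0.1606]
tcp_rot: [[-0.999, 0.054, 0.002], [0.054, 0.999, 0.0], [-0.002, 0.001, -1.0]]
contact_force: [-0.4, 0.7, -3.3]
finger_gap: 0.0504
grip_force: 64.8
```

```bash
python3 - <<'E'
from meas import *
np.set_printoptions(suppress=True,precision=4,linewidth=220)
s,K,T=avg("side",4);t,K2,T2=avg("top",4);st=env.state();p,R=st["ee_pos"],st["tcp_rot"];print(st["t"],p,R.tolist(),st["finger_gap"])
np.savez("pics/l5.npz",s=s,t=t)
for a,b in((0,0),(51.5,-18.5),(-51.5,-18.5),(51.5,18.5),(-51.5,18.5)):
    P=p+R[:,2]*.0576-R[:,0]*a/1e3+R[:,1]*b/1e3; u=proj(K,T,P); print(a,b,u.round(1))
def ends(img,K_,T_,z,lab):
    g=cv2.cvtColor(np.clip(img,0,255).astype(np.uint8),cv2.COLOR_RGB2HSV)
    return g
h=cv2.cvtColor(np.clip(s,0,255).astype(np.uint8),cv2.COLOR_RGB2HSV)
b=np.zeros(h.shape[:2],np.uint8); b[190:226,225:295]=((h[...,1]<60)&(h[...,2]>110))[190:226,225:295]*255
n,l,stt,_=cv2.connectedComponentsWithStats(b)
for x in stt[1:]:
    if x[4]>60: print(x)
np.set_printoptions(precision=0)
print(np.arange(228,244))
for r in range(196,222,3): print(r,h[r,228:244,1],h[r,276:292,1])
for c in(284,290,296,302): print(c,h[255:275,c,1],t[255:275,c,2])
E
```

```text
14.4333 [0.5082 0.0011 0.1598] [[-0.9985515637122098, 0.05379730982984939, 0.0007899765642493353], [0.053797730866045425, 0.9985517172047005, 0.0005217482232973348], [-0.0007607638039606886, 0.0005634914508315835, -0.9999995518578093]] 0.050825251227885164
0 0 [260.7 211.5]
51.5 -18.5 [279.6 215.1]
-51.5 -18.5 [241.4 215.1]
51.5 18.5 [279.5 208. ]
-51.5 18.5 [242.1 208. ]
[236 208  49  15 589]
[228 229 230 231 232 233 234 235 236 237 238 239 240 241 242 243]
196 [113 113 113 113 113 113 113 112 112 112 112 112 114 114 113 112] [73 75 78 74 73 73 72 72 72 73 73 70 73 70 72 63]
199 [114 114 113 112 113 113 112 112 112 112 110 112 114 114 112 112] [76 76 76 73 76 76 74 76 76 76 76 76 76 76 76 76]
202 [113 113 113 112 113 113 113 113 113 112 112 114 112 113 114 113] [130 130 131 134 132 130 131 133 134 134 133 132 131 126 125 124]
205 [114 114 113 113 113 113 112 112 113 113 113 114 114 114 113 112] [102 103 105 107 108 110 112 112 114 114 116 113 115 115 115 113]
208 [112 113 113 113 113 113 113 114 111  61  32  33  36  44  44  36] [ 32  32  35  42  39  35  33  41  78 115 114 113 114 11
[... 606 characters left out ...]
8 108 108 110 108 111 109 109 108] [112. 112. 110. 112. 109. 106.  92.  75.  87. 108. 120. 114. 113.  98.  77.  83.  82.  77.  68.  71.]
290 [110 110 110 109 109 108 108 111 109 108 108 109 109 109 109 111 111 109 109 108] [136. 131. 139. 145. 146. 146. 115.  72.  86. 122. 138. 121. 114. 100.  85.  84.  81.  70.  62.  62.]
296 [109 111 109 109 109 109 109 110 110 110 109 108 109 109 109 110 110 109 108 109] [145. 144. 146. 146. 145. 144. 118.  74.  84. 120. 140. 126. 113. 113. 102.  84.  78.  66.  57.  56.]
302 [112 112 112 110 110 110 110 110 110 110 109 110 111 112 111 111 112 112 113 113] [143. 132. 131. 139. 145. 145. 135. 102.  79. 102. 121. 118. 112. 112.  93.  76.  81.  68.  55.  52.]
```

Both views say the plate needs −1.5 mm in x (side −1.6, top −1.4), and y and yaw match the sheet. I lower it.

Request:
move_arm:
  commands:
    - [[-0.005,0,-0.03],[0,0,0]]
    - [[-0.005,0,-0.06],[0,0,0]]
    - [[-0.005,0,-0.09],[0,0,0]]
    - [[-0.005,0,-0.12],[0,0,0]]
    - [[-0.005,0,-0.14],[0,0,0]]
    - [[-0.005,0,-0.15],[0,0,0]]
    - [[-0.005,0,-0.15],[0,0,0]]
    - [[-0.005,0,-0.15],[0,0,0]]

```text
t: 15.1
ee_pos: [0.5068, 0.0012, 0.1145]
tcp_rot: [[-0.999, 0.053, 0.0], [0.053, 0.999, 0.0], [-0.0, 0.0, -1.0]]
contact_force: [0.8, 0.4, -3.2]
finger_gap: 0.0505
grip_force: 64.9
```

Request:
move_arm:
  commands:
    - [[0,0,-0.003],[0,0,0]]
    - [[0,0,-0.006],[0,0,0]]
    - [[0,0,-0.009],[0,0,0]]
    - [[0,0,-0.012],[0,0,0]]
    - [[0,0,-0.012],[0,0,0]]
    - [[0,0,-0.012],[0,0,0]]

```text
t: 15.6
ee_pos: [0.5068, 0.0012, 0.1116]
tcp_rot: [[-0.999, 0.053, 0.001], [0.053, 0.999, 0.0], [-0.001, 0.0, -1.0]]
contact_force: [-1.6, -0.4, 2.5]
finger_gap: 0.0502
grip_force: 65.6
```

Seated, with the plate weight taken. I release, rise and head for the sleeve.

Request:
move_arm:
  commands:
    - [[0,0,0],[0,0,0]]
    - [[0,0,0],[0,0,0]]
    - [[0,0,0],[0,0,0]]
    - [[0,0,0],[0,0,0]]
    - [[0,0,0],[0,0,0]]
    - [[0,0,0],[0,0,0]]
    - [[0,0,0],[0,0,0]]
  fingers: 0

```text
t: 16.18
ee_pos: [0.5067, 0.0012, 0.111]
tcp_rot: [[-0.999, 0.053, 0.001], [0.053, 0.999, 0.0], [-0.001, 0.001, -1.0]]
contact_force: [-0.6, -0.3, -0.4]
finger_gap: 0.0853
grip_force: 0.0
```

Request:
move_arm:
  commands:
    - [[0,0,0.05],[0,0,0]]
    - [[0,0,0.12],[0,0,0]]
    - [[0,0,0.25],[0,0,0]]
    - [[0,0,0.36],[0,0,0]]
    - [[0,0,0.48],[0,0,0]]
    - [[0,0.13,0.55],[0,0,0]]
    - [[0,0.26,0.55],[0,0,0]]
    - [[0,0.39,0.55],[0,0,0]]
    - [[0,0.52,0.55],[0,0,0]]
    - [[0,0.65,0.55],[0,0,0]]
    - [[0,0.65,0.55],[0,0,0]]
    - [[0,0.65,0.55],[0,0,0]]

```text
t: 17.18
ee_pos: [0.5063, 0.1979, 0.2757]
tcp_rot: [[-0.999, 0.05, 0.0], [0.05, 0.999, 0.0], [-0.0, 0.0, -1.0]]
contact_force: [-0.4, 0.3, 0.1]
finger_gap: 0.0853
grip_force: 0.0
```

```bash
python3 - <<'E'
from meas import *
np.set_printoptions(suppress=True,precision=4,linewidth=220)
s,K,T=avg("side",4);t,K2,T2=avg("top",4);st=env.state();print(st["t"],st["ee_pos"],st["tcp_rot"][:2,:2])
np.savez("pics/l6.npz",s=s,t=t)
P=[onz(K2,T2,*dark(t,*proj(K2,T2,[.5074+a*.9986+b*.052,.0012-a*.052+b*.9986,.054])),.054) for a,b in((0,0),(.0515,.0185),(.0515,-.0185),(-.0515,.0185),(-.0515,-.0185))]
P=np.array(P);v=P[1]+P[2]-P[3]-P[4];print(P,P.mean(0),np.degrees(np.arctan2(v[1],v[0])))
P=[onz(K,T,*dark(s,*(proj(K,T,[.5074+a*.9986+b*.052,.0012-a*.052+b*.9986,.054])+[-.8,2])),.054) for a,b in((0,0),(.0515,.0185),(.0515,-.0185),(-.0515,.0185),(-.0515,-.0185))]
print("side",np.mean(P,0))
# sleeve: bore (dark) and tube in top
h=t.mean(2); np.set_printoptions(precision=0)
print(h[216:242:2,131:164])
need([.545,.4262,.26],down(-3))
E
```

```text
17.5833 [0.5068 0.1952 0.2761] [[-0.9985  0.0551]
 [ 0.0551  0.9985]]
[[ 0.5072  0.0019  0.054 ]
 [ 0.5625  0.0218  0.054 ]
 [ 0.5588 -0.0293  0.054 ]
 [ 0.4556  0.0231  0.054 ]
 [ 0.4542 -0.0138  0.054 ]] [0.5077 0.0007 0.054 ] -4.503744866309165
side [ 0.5043 -0.0071  0.054 ]
[[120. 123. 120. 120. 121. 122. 122. 113.  99.  82.  56.  38.  50.  66.  65.  58.  40.  56.  71.  73.  68.  46.  28.  45.  67.  76.  76.  75.  76.  78.  77.  80.  79.]
 [124. 125. 122. 123. 124. 115.  90.  58.  32.  32.  33.  36.  56.  73.  74.  64.  46.  59.  75.  79.  72.  53.  31.  44.  67.  79.  82.  81.  82.  81.  84.  82.  83.]
 [119. 121. 121. 113.  88.  56.  34.  31.  34.  32.  32.  39.  57.  78.  80.  66.  47.  57.  80.  82.  80.  63.  36.  38.  66.  83.  83.  84.  86.  85.  86.  86.  86.]
 [123. 124. 114.  83.  40.  29.  28.  32.  35.  33.  29.  28.  58.  82.  82.  83.  65.  50.  76.  85.  85.  75.  50.  35.  60.  81.  87.  87.  87.  88.  88.  88.  90.]
 [124. 119.  93.  41.  28.  31.  35.  27.  16.  16.  12.  10.  43.  70.  85.  85.  72.  49.  66.  87.  87.  82.  64.  32.  43.  73.  89.  90.  90.  9
[... 769 characters left out ...]
72.  86.  87.  73.  51.  65.  86.  87.  84.  68.  36.  27.  42.  77. 103. 107. 106. 104.]
 [125. 125. 117.  87.  49.  36.  35.  36.  33.  34.  32.  32.  36.  36.  37.  65.  86.  86.  82.  61.  53.  79.  86.  87.  76.  53.  28.  31.  48.  79.  98.  98.  98.]
 [121. 120. 123. 118.  95.  57.  38.  35.  33.  34.  37.  36.  37.  36.  36.  54.  79.  85.  88.  73.  49.  65.  86.  87.  84.  64.  34.  29.  25.  46.  76.  92.  93.]
 [117. 116. 115. 116. 115. 112.  93.  66.  47.  38.  34.  34.  36.  38.  37.  44.  68.  87.  88.  78.  54.  57.  80.  86.  84.  75.  52.  30.  29.  31.  42.  69.  86.]]
t 17.58 shift [ 0.  1. -0.] turn [-0.  0.  0.] at [1. 0. 0.] rows 5.6280776324917134 0.022904944686852682
```

The stack is good: top plate at (0.5077, 0.0007). Now to the sleeve.

Request:
move_arm:
  commands:
    - [[0.02,0.13,0],[0,0,0]]
    - [[0.04,0.26,0],[0,0,0]]
    - [[0.06,0.39,0],[0,0,0]]
    - [[0.08,0.52,0],[0,0,0]]
    - [[0.1,0.65,0],[0,0,0]]
    - [[0.127,0.767,-0.05],[0,0,0]]
    - [[0.127,0.767,-0.16],[0,0,0]]
    - [[0.127,0.767,-0.27],[0,0,0]]
    - [[0.127,0.767,-0.35],[0,0,0]]
    - [[0.127,0.767,-0.35],[0,0,0]]
    - [[0.127,0.767,-0.35],[0,0,0]]

```text
t: 18.5
ee_pos: [0.5447, 0.4256, 0.17]
tcp_rot: [[-0.999, 0.054, -0.002], [0.054, 0.999, -0.001], [0.002, -0.001, -1.0]]
contact_force: [0.8, -0.1, 0.0]
finger_gap: 0.0854
grip_force: 0.0
```

```bash
python3 - <<'E'
from meas import *
np.set_printoptions(suppress=True,precision=0,linewidth=220)
s,K,T=avg("side",4);st=env.state();p,R=st["ee_pos"],st["tcp_rot"];print(st["t"],[float(x) for x in p],R[:2,:2])
for z in(.09,.06,.03,.008): print(z,proj(K,T,[p[0],p[1],z]))
g=s.mean(2)
for r in range(140,182,2): print(r,g[r,246:286])
E
```

```text
18.7 [0.5458837426838316, 0.4266647076708573, 0.17378948793649557] [[-1.  0.]
 [ 0.  1.]]
0.09 [267. 150.]
0.06 [267. 158.]
0.03 [268. 166.]
0.008 [268. 171.]
140 [ 62.  62.  62.  61.  61.  58.  62.  83.  97. 129. 165. 163. 163. 164. 164. 165. 160. 121.  62.  48.  43.  44.  44.  47.  98. 151. 168. 165. 163. 160. 158. 157. 130. 108. 138. 160. 151. 140. 154. 127.]
142 [ 62.  62.  62.  62.  62.  58.  62.  82.  96. 129. 165. 163. 163. 164. 165. 165. 167. 152.  99.  60.  46.  49.  46.  72. 127. 163. 167. 165. 163. 162. 160. 159. 160. 155. 131. 111. 130. 134. 136. 129.]
144 [ 55.  55.  55.  55.  57.  62.  79.  96.  96. 118. 153. 164. 164. 164. 165. 164. 166. 152. 103.  59.  45.  46.  47.  74. 128. 164. 168. 166. 164. 162. 160. 158. 158. 158. 160. 154. 144. 144. 149. 128.]
146 [ 96.  98.  97.  96.  97.  98.  98.  97.  94. 127. 163. 162. 164. 164. 165. 165. 166. 152. 103.  60.  46.  47.  48.  73. 128. 165. 153. 123. 143. 166. 162. 160. 158. 158. 158. 157. 156. 154. 153. 152.]
148 [141. 144. 142. 141. 142. 145. 146. 145. 144. 150. 160. 161. 162. 163. 165. 165. 166. 152. 103.  58.  42.  43.  4
[... 2684 characters left out ...]
.  46.  46.  53.  74.  80.  67.  68.  68.  68.  68.  67.  76.  88.  83.  73.  66.]
176 [148. 149. 149. 146. 145. 147. 153. 156. 157. 150. 113.  48.  43.  47.  50.  52.  52.  52.  53.  53.  52.  49.  46.  53.  73.  87.  89.  80.  66.  68.  68.  68.  68.  68.  72.  76.  67.  78. 115. 141.]
178 [148. 150. 149. 147. 145. 147. 152. 155. 155. 154. 156. 154. 147. 132.  99.  63.  44.  42.  44.  45.  53.  72.  87.  91.  95.  89.  73.  67.  68.  68.  68.  68.  68.  67.  70.  81.  89. 103. 118. 134.]
180 [149. 150. 149. 147. 145. 147. 151. 154. 155. 154. 154. 154. 158. 165. 170. 171. 174. 161. 118.  91.  94.  94.  94.  95.  86.  66.  67.  68.  68.  67.  66.  71.  85.  93.  94.  96.  94.  94.  93.  92.]
```

The finger centre (266.8) and tube centre (266.8) coincide in the side view. I descend and grip.

Request:
move_arm:
  commands:
    - [[0,0,-0.06],[0,0,0]]
    - [[0,0,-0.12],[0,0,0]]
    - [[0,0,-0.18],[0,0,0]]
    - [[0,0,-0.24],[0,0,0]]
    - [[0,0,-0.285],[0,0,0]]
    - [[0,0,-0.285],[0,0,0]]
    - [[0,0,-0.285],[0,0,0]]

```text
t: 19.28
ee_pos: [0.5452, 0.4265, 0.0866]
tcp_rot: [[-0.999, 0.054, 0.001], [0.054, 0.999, 0.001], [-0.001, 0.001, -1.0]]
contact_force: [-0.3, 0.2, -0.2]
finger_gap: 0.0851
grip_force: 0.0
```

Request:
move_arm:
  commands:
    - [[0,0,0],[0,0,0]]
    - [[0,0,0],[0,0,0]]
    - [[0,0,0],[0,0,0]]
    - [[0,0,0],[0,0,0]]
    - [[0,0,0],[0,0,0]]
    - [[0,0,0],[0,0,0]]
    - [[0,0,0],[0,0,0]]
    - [[0,0,0],[0,0,0]]
    - [[0,0,0],[0,0,0]]
    - [[0,0,0],[0,0,0]]
    - [[0,0,0],[0,0,0]]
    - [[0,0,0],[0,0,0]]
  fingers: 0.9
  force: 60

```text
t: 20.28
ee_pos: [0.5452, 0.4267, 0.0868]
tcp_rot: [[-0.999, 0.054, 0.002], [0.054, 0.999, 0.002], [-0.002, 0.002, -1.0]]
contact_force: [-1.0, -0.2, 5.4]
finger_gap: 0.0333
grip_force: 59.8
```

Request:
move_arm:
  commands:
    - [[0,0,0.04],[0,0,0]]
    - [[0,0,0.12],[0,0,0]]
    - [[0,0,0.24],[0,0,0]]
    - [[0,0,0.36],[0,0,0]]
    - [[0,0,0.48],[0,0,0]]
    - [[0.03,-0.1,0.58],[0,0,0]]
    - [[0.06,-0.22,0.61],[0,0,0]]
    - [[0.09,-0.34,0.61],[0,0,0]]
    - [[0.12,-0.46,0.61],[0,0,0]]
    - [[0.15,-0.58,0.61],[0,0,0]]
    - [[0.18,-0.7,0.61],[0,0,0]]
    - [[0.194,-0.8,0.61],[0,0,0]]

```text
t: 21.28
ee_pos: [0.6033, 0.1837, 0.2688]
tcp_rot: [[-0.999, 0.054, 0.001], [0.054, 0.999, -0.0], [-0.001, -0.0, -1.0]]
contact_force: [0.5, -0.4, -1.3]
finger_gap: 0.033
grip_force: 59.8
```

Request:
move_arm:
  commands:
    - [[0,-0.12,0],[0,0,0]]
    - [[0,-0.24,0],[0,0,0]]
    - [[0,-0.36,0],[0,0,0]]
    - [[0,-0.48,0],[0,0,0]]
    - [[0,-0.58,0],[0,0,0]]
    - [[0,-0.635,-0.08],[0,0,0]]
    - [[0,-0.635,-0.16],[0,0,0]]
    - [[0,-0.635,-0.24],[0,0,0]]
    - [[0,-0.635,-0.24],[0,0,0]]
    - [[0,-0.635,-0.24],[0,0,0]]
    - [[0,-0.635,-0.24],[0,0,0]]
    - [[0,-0.635,-0.24],[0,0,0]]

```text
t: 22.28
ee_pos: [0.6039, -0.0039, 0.1985]
tcp_rot: [[-0.999, 0.053, 0.004], [0.053, 0.999, 0.0], [-0.004, 0.001, -1.0]]
contact_force: [-0.4, 0.4, -0.9]
finger_gap: 0.0332
grip_force: 59.8
```

```bash
python3 - <<'E'
from meas import *
np.set_printoptions(suppress=True,precision=0,linewidth=250)
s,K,T=avg("side",4);t,K2,T2=avg("top",4);st=env.state();p,R=st["ee_pos"],st["tcp_rot"];print(st["t"],[round(float(x),4) for x in p],R[0,:2].tolist(),st["finger_gap"])
np.savez("pics/l7.npz",s=s,t=t)
b=p[2]-.0868
for z in(b+.06,b+.02,b,.087,.06): print("z",z,proj(K,T,[p[0],p[1],z]).tolist())
g=s.mean(2); print(np.arange(276,316))
for r in range(178,250,3): print(r,g[r,276:316])
E
```

```text
22.6833 [0.603, -0.0041, 0.1968] [-0.9985783539294508, 0.0532947295666571] 0.03316976454055478
z 0.17001797021277115 [296.1252358458366, 189.8915294417937]
z 0.13001797021277114 [295.73514205567756, 202.83713071200998]
z 0.11001797021277114 [295.54444346406723, 209.1656291194639]
z 0.087 [295.3284470262347, 216.3336585280509]
z 0.06 [295.0797067113385, 224.58832193902788]
[276 277 278 279 280 281 282 283 284 285 286 287 288 289 290 291 292 293 294 295 296 297 298 299 300 301 302 303 304 305 306 307 308 309 310 311 312 313 314 315]
178 [ 96.  86.  78.  69.  81. 120. 144. 152. 159. 159. 160. 162. 166. 142.  68.  51.  52.  49.  50.  57.  70.  77.  76.  66.  49.  50.  50.  68. 128. 169. 171. 172. 174. 173. 169. 167. 165. 164. 161. 158.]
181 [ 81. 129. 164. 167. 160. 158. 157. 156. 156. 157. 160. 162. 165. 145.  81.  50.  52.  50.  49.  55.  70.  78.  78.  69.  49.  49.  48. 104. 158. 169. 169. 171. 173. 174. 172. 168. 166. 165. 164. 161.]
184 [169. 168. 167. 164. 160. 159. 157. 156. 157. 158. 159. 162. 165. 154. 109.  49.  56.  59.  59.  65.  78.  86.  87.  79.  62.  58.  52. 110. 163. 1
[... 3680 characters left out ...]
.  88.  88.  87.  88.  86.  83. 129. 172. 169. 154. 128. 130. 148. 173. 173. 174.]
241 [106. 105. 106. 106. 106. 106. 108.  96.  85. 104. 104.  96.  88.  87.  86.  90.  95.  98.  99.  98.  95.  91.  87.  88.  88.  88.  87.  87.  88.  87.  95. 104.  99. 136. 175. 174. 173. 170. 171. 172.]
244 [126. 143. 143. 143. 144. 132. 114. 106.  92. 100. 100.  95.  88.  88.  88.  88.  88.  88.  88.  89.  90.  90.  89.  89.  89.  88.  89.  89.  90.  90.  86.  92. 106. 103. 102. 116. 152. 174. 170. 170.]
247 [127. 114.  88.  88.  88. 106. 128. 128. 128. 117.  93.  86.  88.  88.  88.  88.  88.  88.  89.  88.  89.  88.  88.  88.  88.  88.  81.  66.  67.  80.  89.  97. 105. 104. 104. 106. 107. 105. 136. 173.]
```

The sleeve centre (295.4) is 0.5 px right of the spigot's line (about 294.6, against an expected 295.1), so I shift x by −1.3 mm. Then I lower in stages, watching the force.

Request:
move_arm:
  commands:
    - [[-0.0043,-0.001,-0.02],[0,0,0]]
    - [[-0.0043,-0.001,-0.04],[0,0,0]]
    - [[-0.0043,-0.001,-0.055],[0,0,0]]
    - [[-0.0043,-0.001,-0.065],[0,0,0]]
    - [[-0.0043,-0.001,-0.075],[0,0,0]]
    - [[-0.0043,-0.001,-0.085],[0,0,0]]
    - [[-0.0043,-0.001,-0.085],[0,0,0]]
    - [[-0.0043,-0.001,-0.085],[0,0,0]]

```text
t: 23.35
ee_pos: [0.6017, -0.0045, 0.1708]
tcp_rot: [[-0.999, 0.053, 0.0], [0.053, 0.999, 0.001], [-0.0, 0.001, -1.0]]
contact_force: [-0.2, -0.8, -0.7]
finger_gap: 0.033
grip_force: 59.8
```

Request:
move_arm:
  commands:
    - [[0,0,-0.01],[0,0,0]]
    - [[0,0,-0.02],[0,0,0]]
    - [[0,0,-0.03],[0,0,0]]
    - [[0,0,-0.03],[0,0,0]]
    - [[0,0,-0.03],[0,0,0]]

```text
t: 23.77
ee_pos: [0.6017, -0.0045, 0.1618]
tcp_rot: [[-0.999, 0.053, 0.0], [0.053, 0.999, 0.0], [-0.0, 0.001, -1.0]]
contact_force: [1.0, 0.1, -0.3]
finger_gap: 0.0331
grip_force: 59.8
```

The sleeve is threaded 12 mm with no force. I continue to the shoulder.

Request:
move_arm:
  commands:
    - [[0,0,-0.015],[0,0,0]]
    - [[0,0,-0.03],[0,0,0]]
    - [[0,0,-0.045],[0,0,0]]
    - [[0,0,-0.055],[0,0,0]]
    - [[0,0,-0.055],[0,0,0]]
    - [[0,0,-0.055],[0,0,0]]

```text
t: 24.27
ee_pos: [0.6017, -0.0045, 0.1452]
tcp_rot: [[-0.999, 0.053, 0.0], [0.053, 0.999, 0.001], [-0.0, 0.001, -1.0]]
contact_force: [0.5, -0.1, -1.0]
finger_gap: 0.0333
grip_force: 59.8
```

Request:
move_arm:
  commands:
    - [[0,0,-0.004],[0,0,0]]
    - [[0,0,-0.008],[0,0,0]]
    - [[0,0,-0.012],[0,0,0]]
    - [[0,0,-0.016],[0,0,0]]
    - [[0,0,-0.018],[0,0,0]]
    - [[0,0,-0.018],[0,0,0]]
    - [[0,0,-0.018],[0,0,0]]

```text
t: 24.85
ee_pos: [0.6017, -0.0045, 0.1417]
tcp_rot: [[-0.999, 0.053, 0.001], [0.053, 0.999, 0.0], [-0.001, 0.001, -1.0]]
contact_force: [-2.2, -0.6, 7.6]
finger_gap: 0.0328
grip_force: 60.6
```

It reached home height (0.1417) with 7.6 N. I give one firmer press, then release and retreat.

Request:
move_arm:
  commands:
    - [[0,0,-0.003],[0,0,0]]
    - [[0,0,-0.006],[0,0,0]]
    - [[0,0,-0.006],[0,0,0]]

```text
t: 25.1
ee_pos: [0.6017, -0.0045, 0.1416]
tcp_rot: [[-0.999, 0.053, 0.002], [0.053, 0.999, 0.0], [-0.002, 0.001, -1.0]]
contact_force: [-4.7, 0.6, 18.2]
finger_gap: 0.0329
grip_force: 61.5
```

Request:
move_arm:
  commands:
    - [[0,0,0.006],[0,0,0]]
    - [[0,0,0.01],[0,0,0]]
    - [[0,0,0.01],[0,0,0]]

```text
t: 25.35
ee_pos: [0.6017, -0.0045, 0.1418]
tcp_rot: [[-0.999, 0.053, 0.001], [0.053, 0.999, 0.0], [-0.001, 0.001, -1.0]]
contact_force: [-0.0, 0.4, 5.3]
finger_gap: 0.0332
grip_force: 60.2
```

Request:
move_arm:
  commands:
    - [[0,0,0],[0,0,0]]
    - [[0,0,0],[0,0,0]]
    - [[0,0,0],[0,0,0]]
    - [[0,0,0],[0,0,0]]
    - [[0,0,0],[0,0,0]]
    - [[0,0,0],[0,0,0]]
    - [[0,0,0],[0,0,0]]
    - [[0,0,0],[0,0,0]]
    - [[0,0,0],[0,0,0]]
    - [[0,0,0],[0,0,0]]
  fingers: 0

```text
t: 26.18
ee_pos: [0.6017, -0.0045, 0.1413]
tcp_rot: [[-0.999, 0.053, 0.001], [0.053, 0.999, 0.001], [-0.001, 0.001, -1.0]]
contact_force: [-0.0, 0.0, -0.6]
finger_gap: 0.0853
grip_force: 0.0
```

Request:
move_arm:
  commands:
    - [[0,0,0.05],[0,0,0]]
    - [[0,0,0.12],[0,0,0]]
    - [[0,0,0.22],[0,0,0]]
    - [[0,0,0.34],[0,0,0]]
    - [[0,0,0.45],[0,0,0]]
    - [[-0.05,0.1,0.5],[0,0,0]]
    - [[-0.1,0.22,0.5],[0,0,0]]
    - [[-0.2,0.32,0.5],[0,0,0]]
    - [[-0.3,0.42,0.5],[0,0,0]]
    - [[-0.4,0.54,0.5],[0,0,0]]
    - [[-0.5,0.65,0.5],[0,0,0]]
    - [[-0.5,0.75,0.5],[0,0,0]]

```text
t: 27.18
ee_pos: [0.4474, 0.2205, 0.2916]
tcp_rot: [[-0.999, 0.054, -0.002], [0.054, 0.999, -0.001], [0.002, -0.001, -1.0]]
contact_force: [0.7, -0.9, 0.4]
finger_gap: 0.0853
grip_force: 0.0
```

```bash
python3 - <<'E'
from meas import *
s,K,T=avg("side",4);t,K2,T2=avg("top",4);st=env.state();print(st["t"],st["ee_pos"],st["contact_force"])
q=lambda c,x,y,w,h,W,H:cv2.resize(np.clip(c,0,255).astype(np.uint8)[y:y+h,x:x+w],(W,H),interpolation=cv2.INTER_CUBIC)
cv2.imwrite("pics/end.png",np.hstack([q(s,220,190,90,70,514,400),q(t,265,185,50,90,222,400)])[:,:,::-1])
E
```

```text
27.5833 [0.45220427 0.21943083 0.29122269] [0.96256556 0.24122436 0.08287088]
```

View pics/end.png

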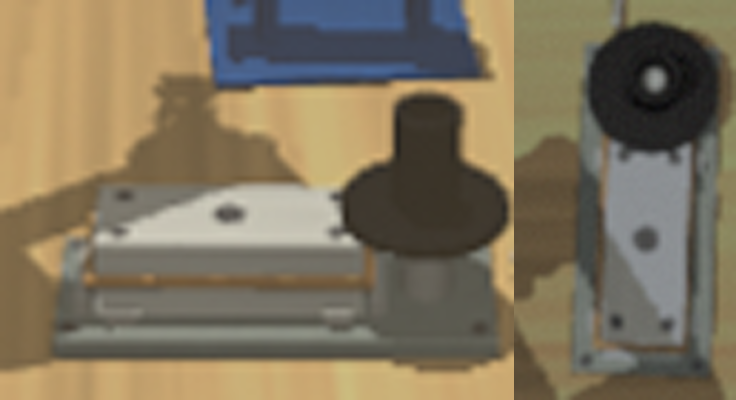

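The picture shows the stack of plate, sheet and plate square in the nest: sheet edges peek out evenly, and the plate centre is at (230,213). The sleeve's flange is home on the shoulder at (425,210), covering the end of the stack, and the gripper is clear. I hand in.

```bash
python3 -c "
from station import env
print(env.hand_in())"
```

```text
the job is handed in; nothing more can be done
None
```

The job is handed in at about 28 s of the 69 s limit: the sheet and plate are stacked centred and square in the cradle, the sleeve is seated on its shoulder over the end of the stack, and the arm disturbed nothing else that I know of.

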